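# Pack the hand-sanding kit in layers

### The job

Pack the hand-sanding kit into its dark grey tray: first put the long square-cornered sanding block and the shorter round-ended block fully down into their own matching pockets, then lay the long board with the handle over them, handle up, so that both its ends lie flat in the steel cradles. Set the parts down, do not drop them, and leave everything else on the bench where it is.

Things in the scene. Friction and masses are not known exactly. Their poses are not given: they have to be found in the camera images.
- tray: Kit tray fixed to the bench, 280 (its x) x 140 (its y) mm; origin at the centre of its underside on the bench top, z up. Dark grey plate 20 mm high, no side walls, with two pockets 14 mm deep, lined light grey; a steel cradle, 66 mm high, at each x end, 108 to 140 mm from the centre. About 40 mm is clear between the seated blocks, and between each and its cradle.
- long_pocket (a point): Centre of the floor of the rectangular pocket, 56 (tray x) x 116 (tray y) mm, 6 mm above the bench, 43 mm from the tray centre towards its -x end; axes parallel to the tray's. For the flat block.
- round_pocket (a point): Centre of the floor of the pocket with cut corners, 50 (tray x) x 88 (tray y) mm, 6 mm above the bench, 45 mm from the tray centre towards its +x end; axes parallel to the tray's. For the round-ended block.
- cradle_seat (a point): Midway between the cradles at ledge height (52 mm above the bench): where the centre of the long board's underside belongs, its long axis along tray x, either way round. Axes parallel to the tray's. Above the ledges rise 14 mm high cheeks on both y sides (70 mm apart) and end stops (263 mm apart).
- flat_block: Square-cornered wooden sanding block, black sole, 50 (its x) x 110 (its y) x 40 mm high, flat upright sides, 0.13 to 0.25 kg; origin at the centre of its underside, z up. Lies upright on the bench. In the pocket its y goes along tray y, either way round, and its top is 46 mm above the bench.
- round_block: Wooden sanding block, black sole, half-round ends, 44 (its x) x 82 (its y) x 36 mm high, upright sides, the flat part of the long sides 38 mm long; 0.10 to 0.20 kg; origin at the centre of its underside, z up. Lies upright on the bench. In the pocket its y goes along tray y, either way round, and its top is 42 mm above the bench.
- long_board: Long sanding board, 256 (its x) x 64 (its y) x 12 mm, with a wooden grip bar along the middle of its top, 110 (x) x 24 (y) mm, from 12 to 47 mm above the underside; 0.3 to 0.55 kg, balanced about the middle. Origin at the centre of its underside, z up. Lies on the bench, grip up.
- offcut: Bystander: stepped wood offcut, 42 (its x) x 85 (y) mm, 22 mm high, 38 mm at the step; origin under its centre. Lies among the blocks.
- filler_tin: Bystander: filler tin, 80 mm across, 90 mm high, upright; origin under its centre.
- abrasive_roll: Bystander: upright cardboard roll, 90 mm across, 70 mm high; origin under its centre.
- knife: Bystander: utility knife lying flat, about 180 mm long along its x, 20 mm high; origin under the handle.
- stir_stick: Bystander: flat stick 240 (x) x 20 x 6 mm; origin under its centre.
- disc_stack: Bystander: stack of sanding discs, 125 mm across, 12 mm high; origin under its centre.
Things that resemble listed ones, but are neither listed nor needed, are in the scene too. Leave any blue or orange look-alike of the round_block alone.

How it is judged:
By the outcome, as a careful person would: the job done as asked, in the order asked, and still so for the second after the job is handed in, with the robot touching nothing.
It also fails if it takes over 72 s, if anything falls off the work surface, if the arm or the gripper's body presses on something with over 40 N, if the wrist force passes 120 N, or if a joint passes its speed limit or range.

### The arm

A 6-joint arm with a two-finger parallel gripper is mounted at the origin on the work surface. World frame = base frame: x ahead of the robot, y to its left, z up, the work surface at z = 0. Lengths are in m, angles in rad, forces in N, time in s.
With the tool pointing down it reaches from about 0.3 to 0.775 m from the base axis. Payload 14.6 kg.
Tool frame: the origin (TCP) lies at the very end of the fingers, on their centre line; the grasp point (between the pads) lies 19 mm behind it (bot.grasp_offset is the distance from the TCP to the grasp point, in m); z points along the fingers, y is the direction in which the jaws open and shut (so a half turn about z gives the same grasp; the last joint's range is limited). The gripper opens to 94 mm and grips with 3 to 60 N. Pads are 16 mm wide; open, the fingers measure 119 mm over their backs; the gripper's body (75 mm by 177 mm) begins 78 mm behind the grasp point.
Start: joints at [-1.314, 0.3, 1.521, -0, 1.321, -0.067], TCP at [0.175, -0.521, 0.205] pointing down, gripper open.
Joint ranges: [-3.03, 3.03], [-0.79, 2.21], [0.23, 2.52], [-1.04, 4.18], [0, 3.07], [-2.55, 2.55]. Speed limits (rad/s): [2.22, 2.22, 2.57, 3.14, 3.14, 3.14].

### API

Orientations are given as a unit quaternion [w, x, y, z].
In Python, from station import bot, eyes gives the robot as it stands. The module is installed in compiled form; this text tells all that it offers.
- The arm moves only by the tool step_arm, never from a script. Its argument "series" is a list of rows, each a list of 7 numbers: the shift along the tool's x, y, z in mm, then the turn, a rotation vector about the tool's x, y, z in rad, then the opening, from 0 (shut) to 1 (fully open). A call has 1 to 12 rows; each row is the pose to reach, as a shift and turn from the pose commanded when the call began, along the tool's axes at that moment; what a row does not reach only later rows make up. A row lasts 1/10 s, in which the tool goes at most 50 mm and 8.59 degrees, less where a joint would pass 70% of its speed; a pose out of reach is approached as far as the arm can. A call with a gripper value outside its range is refused whole. The fingers move at their own pace and stop on an object; "squeeze" is the grip in N (left out, the last holds). Time passes only in rows, so rows that repeat a pose let the fingers close. It gives the time, the measured TCP pose, the force and the opening at its end, in the units of the state.
- bot.state(): the state, without advancing time (a new reading comes with each control period).
- eyes.capture(name): name is "scene" or "top"; returns (picture, depth): 480x640x3 uint8, blue, green, red; 480x640 float32, m along the optical axis (not along the pixel's ray), 0 where there is no reading.
- eyes.camera_info(name): a dict with "fovy" (degrees; the focal length in pixels is half the picture's height over the tangent of half this angle, whatever the lens; pixels are square), "cx", "cy" (the principal point, pixels), "k1" (the pictures are not rectified: a ray, as slopes to the right and down, at radius r is drawn at 1 + k1 r^2 times it, then the intrinsics apply), "R" (3x3) and "t" (3): a world point X has camera coordinates R X + t. Camera axes: x right, y down, z forward; pixel columns grow to the right and rows downward; lengths in m; the calibration is good to about 2 mm. A picture is of the moment at which its call begins. camera_info takes no time and is no camera call.
- bot.hand_in(): hands the job in, once; it reports no verdict.
Trained networks look in the newest picture that a camera, given by its name, has taken for a name from the list of things; names that differ only in an ending like _2 or _b are one class to them, and where a whole thing is asked for, a point or a joint stands for the part that bears it (a point fixed in the world has none). Each returns a list of dicts, best first, with "p" (0 to 1); they miss things now and then, are a little off and sometimes report something else, mostly with a low value. They report only what shows in the picture. A call takes as long as a camera call. They do not tell look-alikes from the thing itself.
- eyes.spot_in(camera, thing): "rect" ([centre column, centre row, width, height] in pixels, round what is visible of it).
- eyes.trace(camera, thing): "pixels" (480x640 bool, what is visible of it) and "rect" ([centre column, centre row, width, height] in pixels, round what is visible of it).
- eyes.landmark_of(camera, thing): "at" ([column, row] in pixels: a listed point, or the origin of a listed thing).
The state is a dict: "time": time; "joints": joint angles; "joint_vel": joint speeds; "joint_torque": joint torques, N m; "tcp_pos": TCP position; "ee_rot": TCP orientation; "ft_force": force on the tool from outside, world axes, zero at the start; "ft_torque": the same for the moment, N m; "gripper_width": opening from 0.0 (shut) to 1.0 (fully open).
Only numpy, scipy, OpenCV 4.12 (cv2) and the standard library are available. Lean on these libraries where they do the work, as an engineer would, in place of code of your own. Each camera call takes 0.05 s, during which the arm holds its last target.

## Working session

There is one attempt and no reset: what is moved stays moved. The work goes in short steps, Python scripts to look and compute and a tool call to move; the robot and the scene stay as the last step left them, time stands still between calls to the robot, and variables do not carry over. Pictures are saved under pics/ and viewed, and the job is handed in when it is done.

Besides the shell and the picture viewer there is one more tool, called as a command line: name --pt "numbers of a row" for each row, then --argument value for the rest. step_arm: Moves the arm, as the interface text tells. Its arguments: {"type":"object","properties":{"series":{"type":"array"},"squeeze":{"type":"number"}},"required":["series"]}

```bash
mkdir -p pics; ls
cat > h.py <<'E'
from station import bot, eyes
import numpy as np, cv2
def save(name,f):
    p,d=eyes.capture(name); cv2.imwrite('pics/'+f,p); np.save('pics/'+f+'.npy',d); return p,d
E
python3 - <<'E'
from h import *
for n in('scene','top'):
    save(n,n+'0.png'); print(n,eyes.camera_info(n))
print(bot.state(), bot.grasp_offset)
E
```

```text
pics
scene {'fovy': 56.884259863452186, 'cx': 318.3348955625671, 'cy': 243.25050877451133, 'k1': -0.04996091195120931, 'R': array([[ 0.62443529,  0.78104479, -0.00704242],
       [ 0.62170082, -0.50245951, -0.6008515 ],
       [-0.47283047,  0.3708146 , -0.79932964]]), 't': array([-0.44361386, -0.24927257,  1.46405462])}
top {'fovy': 42.27704391402523, 'cx': 330.7258761428322, 'cy': 244.76991549622758, 'k1': -0.20969672424997027, 'R': array([[-1.24142852e-02, -9.99919302e-01, -2.69720562e-03],
       [-9.81712918e-01,  1.27006051e-02, -1.89943256e-01],
       [ 1.89962184e-01,  2.89871850e-04, -9.81791365e-01]]), 't': array([0.12650088, 0.5736262 , 1.37834822])}
{'time': 0.1, 'joints': array([-1.31362197e+00,  3.00403677e-01,  1.52150520e+00, -7.91449221e-07,
        1.32069204e+00, -6.65817863e-02]), 'joint_vel': array([ 0.00020398, -0.00100387, -0.00368765,  0.00093776,  0.00029826,
       -0.00030373]), 'joint_torque': array([-1.76589194e-03, -5.32649624e+01, -3.53288019e+01,  7.08762067e-02,
        2.34931108e-02, -6.76391073e-05]), 'tcp_pos': array([ 0.17491978, -0.52120273,  0.20495541]), 'ee_rot': array([-5.01808901e-04,  9.86926190e-01,  1.61172084e-01, -4.83509209e-05]), 'ft_force': array([ 0.11671967, -0.3368436 ,  0.31151667]), 'ft_torque': array([ 0.03961126, -0.0098214 , -0.00228966]), 'gripper_width': 1.0015350250090536} 0.0188
```

View pics/scene0.png

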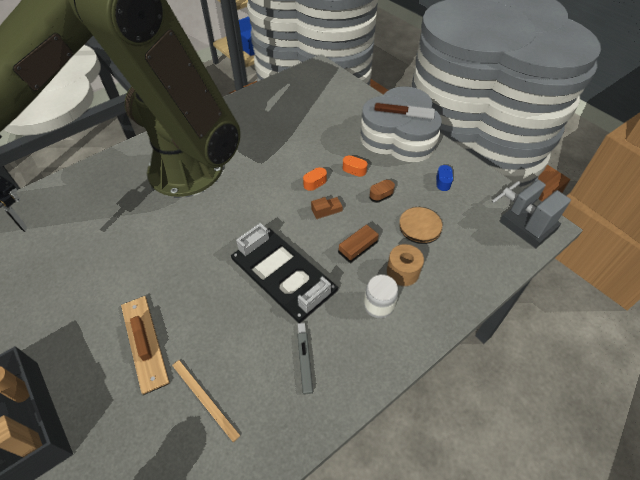

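View pics/top0.png

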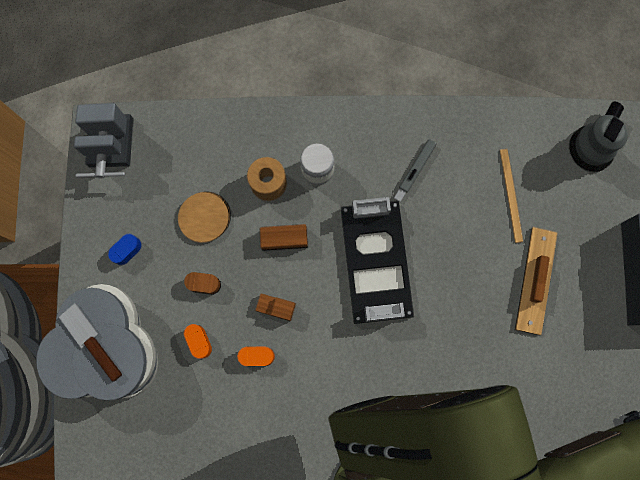

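```bash
cat >> h.py <<'E'
def rays(name,uv):
    c=eyes.camera_info(name); f=240/np.tan(np.radians(c['fovy'])/2)
    K=np.array([[f,0,c['cx']],[0,f,c['cy']],[0,0,1]])
    s=cv2.undistortPoints(np.asarray(uv,float).reshape(-1,1,2),K,np.array([c['k1'],0,0,0,0.])).reshape(-1,2)
    d=np.c_[s,np.ones(len(s))]@c['R']; o=-c['R'].T@c['t']
    return o,d
def onplane(name,uv,z):
    o,d=rays(name,uv); return o+d*((z-o[2])/d[:,2])[:,None]
def cloud(name,depth,mask):
    v,u=np.nonzero(mask&(depth>0)); o,d=rays(name,np.c_[u,v]); return np.c_[u,v],o+d*depth[v,u][:,None]
def rectfit(P):
    (cx,cy),(w,h),a=cv2.minAreaRect((P[:,:2]*1000).astype(np.float32))
    if w<h: w,h,a=h,w,a+90
    return np.round([cx,cy,w,h,(a+90)%180-90],1)   # long axis angle deg
E
python3 - <<'E'
from h import *
H=dict(flat_block=.04,round_block=.036,long_board=.012,offcut=.038,tray=.02)
for cam in('top','scene'):
  p,d=save(cam,cam+'1.png')
  for n,h in H.items():
    for r in eyes.trace(cam,n)[:5]:
        uv,P=cloud(cam,d,r['pixels'])
        if len(P)<20: continue
        top=np.abs(P[:,2]-h)<.006
        print(cam,n,round(r['p'],2),np.round(r['rect']),len(P),top.sum(),'z',np.round(np.percentile(P[:,2],[5,50,95])*1000,1),end=' ')
        if top.sum()>20: print(rectfit(onplane(cam,uv[top],h)),P[top,2].mean().round(4))
        else: print()
  for n in('long_pocket','round_pocket','cradle_seat'):
    for r in eyes.landmark_of(cam,n)[:2]:
        print(cam,n,round(r['p'],2),r['at'],onplane(cam,[r['at']],.052 if 'cr' in n else .006).round(4))
E
```

```text
top flat_block 0.74 [281. 237.  51.  27.] 1071 915 z [20.8 39.2 44.8] [601.6 232.3 109.1  50.6 -87.3] 0.0397
top round_block 0.96 [257. 355.  42.  16.] 697 606 z [ 3.3 35.4 40.7] [323.4 295.6  82.8  43.4  89.9] 0.0357
top round_block 0.89 [123. 251.  36.  34.] 706 496 z [ 1.9 34.2 40.4] [577.6 617.8  81.7  47.2 -44.9] 0.0356
top round_block 0.68 [202. 284.  36.  24.] 676 553 z [ 4.9 34.8 40.8] [493.8 423.9  82.6  44.6  82.5] 0.0356
top round_block 0.58 [197. 340.  22.  30.] 686 553 z [ 5.7 34.8 40.4] [358.1 432.7  81.2  44.7  25. ] 0.0356
top round_block 0.18 [268. 180.  37.  42.] 1330 74 z [ 3.2 67.6 73.8] [725.9 263.6  65.   63.9  68.9] 0.0359
top long_board 0.89 [537. 283.  40. 108.] 2763 1971 z [ 5.6 12.6 47.6] [ 490.1 -376.   255.8   66.9  -13.4] 0.0117
top offcut 0.71 [274. 308.  40.  34.] 664 328 z [15.4 32.2 41.6] [430.1 232.9  45.4  41.1  73.5] 0.0378
top offcut 0.51 [417. 171.  43.  59.] 655 0 z [ 5.6 14.8 21. ] 
top tray 0.8 [377. 259.  78. 131.] 7402 3878 z [ 2.5 18.8 62.2] [542.5  11.8 281.7 141.    5.5] 0.0197
top long_pocket 0.92 [377.7, 279.5] [[0.4995 0.009  0.006 ]]
[... 378 characters left out ...]
 17.  30.] 368 242 z [ 3.7 33.6 38.3] [582.3 613.2  88.2  43.7 -48.1] 0.0352
scene round_block 0.77 [314. 177.  25.  25.] 423 245 z [ 0.8 31.9 37.4] [327.6 290.8  81.7  47.5  86.9] 0.0346
scene round_block 0.74 [353. 166.  25.  22.] 362 194 z [ 2.5 31.4 37.2] [365.2 427.   77.8  45.4  17.7] 0.0347
scene offcut 0.97 [326. 208.  31.  22.] 492 178 z [ 3.6 22.7 39.2] [436.3 227.6  46.5  45.8 -17.8] 0.0369
scene tray 0.82 [284. 272. 104.  99.] 5251 2636 z [ 3.3 19.  63.1] [546.6   8.  282.5 142.3   5.5] 0.0194
scene long_pocket 0.79 [275.1, 267.2] [[0.5156 0.0037 0.006 ]]
scene round_pocket 0.71 [294.1, 280.6] [[0.5831 0.0184 0.006 ]]
scene cradle_seat 0.87 [284.9, 259.3] [[0.539  0.0238 0.052 ]]
```

```bash
cat >> h.py <<'E'
from scipy.spatial.transform import Rotation as Ro
def plan(x,y,z,psi):
    """mm, deg: target TCP -> row numbers from present measured pose"""
    s=bot.state(); q=s['ee_rot']; R=Ro.from_quat([q[1],q[2],q[3],q[0]])
    p=np.radians(psi); T=Ro.from_matrix(np.array([[np.cos(p),np.sin(p),0],[np.sin(p),-np.cos(p),0],[0,0,-1]]))
    d=R.inv().apply(np.array([x,y,z])-s['tcp_pos']*1000)
    return d.round(1),(R.inv()*T).as_rotvec().round(4)
def show():
    s=bot.state(); m=Ro.from_quat(np.roll(s['ee_rot'],-1)).as_matrix()
    print(round(s['time'],2),(s['tcp_pos']*1000).round(1),'psi',np.degrees(np.arctan2(m[1,0],m[0,0])).round(2),'zax',m[:,2].round(4),'F',s['ft_force'].round(1),'w',round(s['gripper_width'],3),'j',s['joints'].round(2))
E
python3 - <<'E'
from h import *
show(); print(plan(604,229,200,92.7))
E
```

```text
1.0 [ 175.  -521.4  205.4] psi 18.55 zax [-0.  0. -1.] F [0.2 0.2 0.5] w 1.002 j [-1.31  0.3   1.52 -0.    1.32 -0.07]
(array([ 645.5, -574.9,    5.4]), array([-1.0000e-04,  0.0000e+00, -1.2941e+00]))
```

step_arm --pt "645.5 -575 5 0 0 -1.294 1" --pt "645.5 -575 5 0 0 -1.294 1" --pt "645.5 -575 5 0 0 -1.294 1" --pt "645.5 -575 5 0 0 -1.294 1" --pt "645.5 -575 5 0 0 -1.294 1" --pt "645.5 -575 5 0 0 -1.294 1" --pt "645.5 -575 5 0 0 -1.294 1" --pt "645.5 -575 5 0 0 -1.294 1" --pt "645.5 -575 5 0 0 -1.294 1" --pt "645.5 -575 5 0 0 -1.294 1" --pt "645.5 -575 5 0 0 -1.294 1" --pt "645.5 -575 5 0 0 -1.294 1"

```text
time: 2.2
tcp_pos: [0.4734, 0.0016, 0.2022]
ee_rot: [0.0, 0.69, 0.724, 0.0]
ft_force: [0.9, -0.7, -0.6]
gripper_width: 1.0
```

Run:
```python
from h import *
show(); print(plan(604,229,150,92.7))
```

```text
2.2 [473.4   1.6 202.2] psi 92.71 zax [ 6.e-04 -1.e-04 -1.e+00] F [ 0.9 -0.7 -0.6] w 1.0 j [-0.07  0.13  1.73 -0.    1.28 -0.12]
(array([221. , 141.1,  52.3]), array([0.0006, 0.0002, 0.0001]))
```

step_arm --pt "221 141 52 0 0 0 1" --pt "221 141 52 0 0 0 1" --pt "221 141 52 0 0 0 1" --pt "221 141 52 0 0 0 1" --pt "221 141 52 0 0 0 1" --pt "221 141 52 0 0 0 1" --pt "221 141 52 0 0 0 1" --pt "221 141 52 0 0 0 1"

```text
time: 3.0
tcp_pos: [0.6029, 0.2265, 0.1497]
ee_rot: [-0.0, 0.69, 0.724, -0.0]
ft_force: [-0.2, -0.9, 0.9]
gripper_width: 1.0
```

Run:
```python
from h import *
show()
for c in('scene','top'): save(c,c+'2.png')
```

```text
3.0 [602.9 226.5 149.7] psi 92.71 zax [-5.e-04 -3.e-04 -1.e+00] F [-0.2 -0.9  0.9] w 1.0 j [ 0.3   0.56  1.29 -0.    1.3   0.26]
```

View pics/scene2.png

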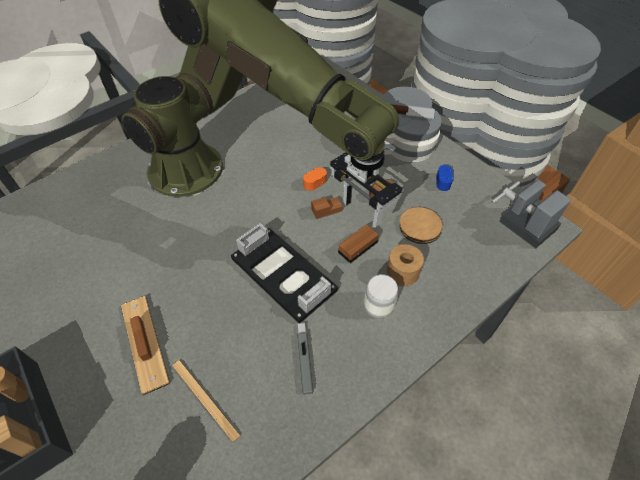

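View pics/top2.png

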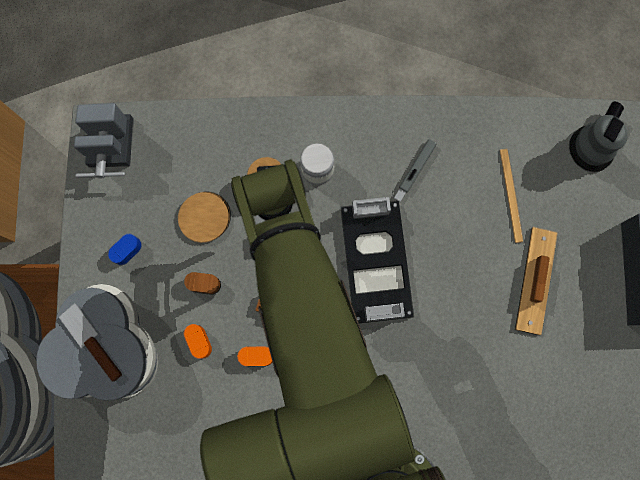

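```bash
cat >> h.py <<'E'
def proj(name,X):
    c=eyes.camera_info(name); f=240/np.tan(np.radians(c['fovy'])/2)
    K=np.array([[f,0,c['cx']],[0,f,c['cy']],[0,0,1]])
    return cv2.projectPoints(np.asarray(X,float).reshape(-1,1,3),cv2.Rodrigues(c['R'])[0],c['t'],K,np.array([c['k1'],0,0,0,0.]))[0].reshape(-1,2)
E
python3 - <<'E'
from h import *
s=bot.state();R=Ro.from_quat(np.roll(s['ee_rot'],-1)).as_matrix()
# boxes: each finger tip: y from 47 to 59.5, x +-8, z 0
im=cv2.imread('pics/scene2.png'); x0,y0,k=320,150,7
big=cv2.resize(im[y0:y0+85,x0:x0+110],None,fx=k,fy=k,interpolation=cv2.INTER_CUBIC)
for sg in(1,-1):
  for z in (0,-.04):
    pts=np.array([[a,sg*b,z] for a,b in((-.008,.047),(.008,.047),(.008,.0595),(-.008,.0595))])
    uv=proj('scene',s['tcp_pos']+pts@R.T)
    cv2.polylines(big,[np.int32((uv+.5-[x0,y0])*k)],True,(0,255,0),1)
cv2.imwrite('pics/z2.png',big)
E
```

```text
(no output)
```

View pics/z2.png

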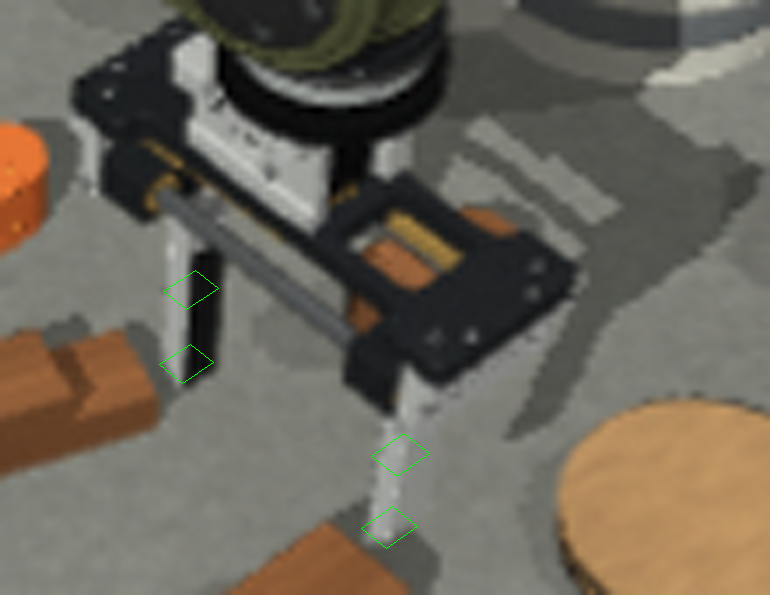

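Run:
```python
from h import *
show(); print(plan(603,230.5,17,92.7))
```

```text
3.1 [603.1 225.9 150.6] psi 92.64 zax [ 5.e-04  1.e-04 -1.e+00] F [-0.4  0.4  0.5] w 1.002 j [ 0.3   0.55  1.29 -0.    1.3   0.26]
(array([  4.6,   0. , 133.6]), array([ 0.0005, -0.    , -0.001 ]))
```

step_arm --pt "4.6 0 40 0 0 0 1" --pt "4.6 0 80 0 0 0 1" --pt "4.6 0 110 0 0 0 1" --pt "4.6 0 125 0 0 0 1" --pt "4.6 0 133 0 0 0 1" --pt "4.6 0 133 0 0 0 1" --pt "4.6 0 133 0 0 0 1"

```text
time: 3.8
tcp_pos: [0.6038, 0.2315, 0.0187]
ee_rot: [0.001, 0.69, 0.723, 0.001]
ft_force: [0.3, -0.2, 0.3]
gripper_width: 0.999
```

Run:
```python
from h import *
show()
save('scene','scene3.png')
im=cv2.imread('pics/scene3.png');cv2.imwrite('pics/z3.png',cv2.resize(im[170:280,290:420],None,fx=5,fy=5))
```

```text
3.8 [603.8 231.5  18.7] psi 92.68 zax [ 2.2e-03  7.0e-04 -1.0e+00] F [ 0.3 -0.2  0.3] w 0.999 j [0.31 0.71 1.38 0.   1.06 0.26]
```

View pics/z3.png

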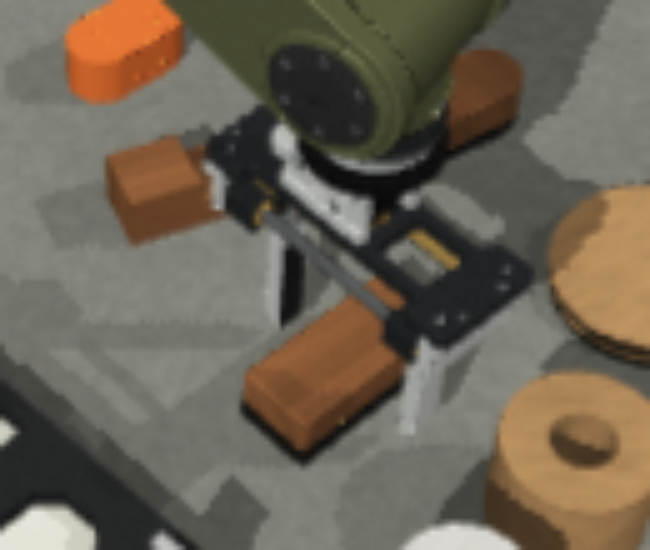

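step_arm --pt "0 0 1 0 0 0 0.7" --pt "0 0 1 0 0 0 0.4" --pt "0 0 1 0 0 0 0.2" --pt "0 0 1 0 0 0 0.2" --pt "0 0 1 0 0 0 0.2" --pt "0 0 1 0 0 0 0.2" --pt "0 0 1 0 0 0 0.2" --squeeze 25

```text
time: 4.55
tcp_pos: [0.6028, 0.2315, 0.016]
ee_rot: [-0.0, 0.69, 0.724, -0.0]
ft_force: [-2.5, 0.6, 1.7]
gripper_width: 0.53
```

Run:
```python
from h import *
show()
```

```text
4.55 [602.8 231.5  16. ] psi 92.69 zax [-4.e-04 -0.e+00 -1.e+00] F [-2.5  0.6  1.7] w 0.53 j [0.31 0.71 1.38 0.   1.05 0.26]
```

step_arm --pt "0 0 -5 0 0 0 0.2" --pt "0 0 -15 0 0 0 0.2" --pt "0 0 -30 0 0 0 0.2" --pt "0 0 -55 0 0 0 0.2" --pt "0 0 -80 0 0 0 0.2" --pt "0 0 -100 0 0 0 0.2" --pt "0 0 -100 0 0 0 0.2"

```text
time: 5.25
tcp_pos: [0.6044, 0.2319, 0.1203]
ee_rot: [0.001, 0.69, 0.724, 0.003]
ft_force: [-0.2, -0.1, -3.0]
gripper_width: 0.534
```

Run:
```python
from h import *
show(); print(plan(501,6,112,95.5))
save('scene','scene4.png')
im=cv2.imread('pics/scene4.png');cv2.imwrite('pics/z4.png',cv2.resize(im[150:280,290:420],None,fx=4,fy=4))
```

```text
5.25 [604.4 231.9 120.3] psi 92.69 zax [ 0.0059  0.0019 -1.    ] F [-0.2 -0.1 -3. ] w 0.534 j [0.31 0.59 1.31 0.   1.23 0.26]
(array([-220.8, -113.9,    7.2]), array([ 0.006 , -0.0015, -0.049 ]))
```

View pics/z4.png

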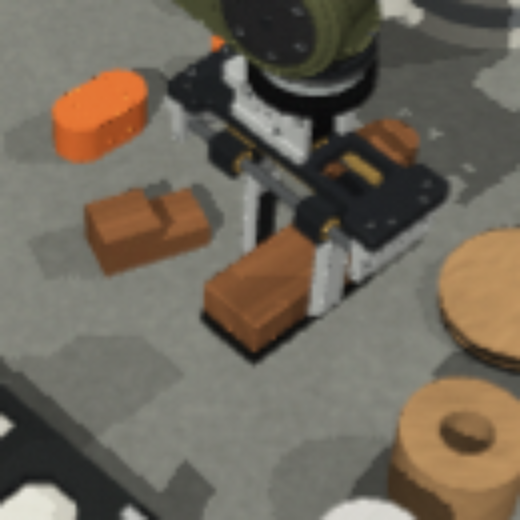

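step_arm --pt "-30 -15 3 0 0 -0.01 0.2" --pt "-70 -36 6 0 0 -0.02 0.2" --pt "-110 -57 6 0 0 -0.03 0.2" --pt "-150 -77 6 0 0 -0.04 0.2" --pt "-190 -98 6 0 0 -0.049 0.2" --pt "-212 -110 6 0 0 -0.049 0.2" --pt "-221 -114 6 0 0 -0.049 0.2" --pt "-221 -114 6 0 0 -0.049 0.2" --pt "-221 -114 6 0 0 -0.049 0.2"

```text
time: 6.2
tcp_pos: [0.4999, 0.0061, 0.1097]
ee_rot: [-0.0, 0.672, 0.74, 0.0]
ft_force: [0.7, 0.4, -3.0]
gripper_width: 0.53
```

Run:
```python
from h import *
show()
for c in('scene','top'): save(c,c+'5.png')
show()
a=cv2.imread('pics/scene5.png')[180:340,200:370];b=cv2.imread('pics/top5.png')[170:340,310:440]
cv2.imwrite('pics/z5.png',cv2.resize(a,None,fx=4,fy=3.7));cv2.imwrite('pics/z5t.png',cv2.resize(b,None,fx=4,fy=3.5))
```

```text
6.2 [499.9   6.1 109.7] psi 95.51 zax [-1.e-04  2.e-04 -1.e+00] F [ 0.7  0.4 -3. ] w 0.53 j [-0.06  0.29  1.77  0.    1.08 -0.16]
6.3 [499.8   6.4 109.7] psi 95.57 zax [-3.e-04  1.e-04 -1.e+00] F [ 1.1  1.2 -2.7] w 0.531 j [-0.06  0.29  1.77  0.    1.08 -0.16]
```

View pics/z5.png

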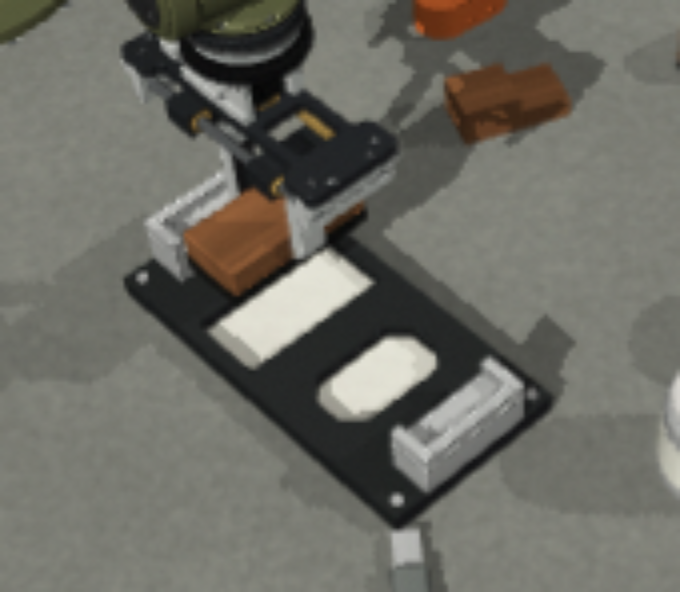

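View pics/z5t.png

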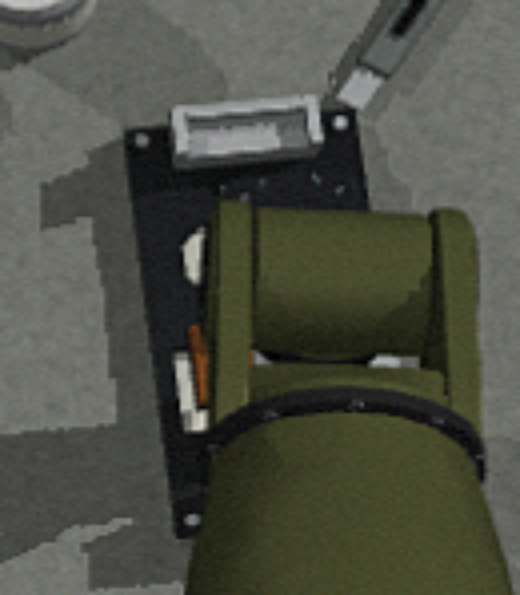

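Run:
```python
from h import *
for cam,f in(('scene','scene0.png'),('top','top0.png'),('scene','scene1.png'),('top','top1.png')):
    im=cv2.imread('pics/'+f); d=np.load('pics/'+f+'.npy')
    g=im.min(2)
    m=(g>110).astype(np.uint8)
    n,l,st,ce=cv2.connectedComponentsWithStats(m)
    for i in range(1,n):
        uv=np.argwhere(l==i)[:,::-1]
        P=onplane(cam,uv,.02)
        c=P.mean(0)
        if 150<len(uv)<1500 and .44<c[0]<.64 and -.08<c[1]<.1:
            # subpixel: weight contour at half level via upsampled crop
            x0,y0=uv.min(0)-6; x1,y1=uv.max(0)+7; k=8
            cr=cv2.resize(g[y0:y1,x0:x1],None,fx=k,fy=k,interpolation=cv2.INTER_LINEAR)
            mm=(cr>105).astype(np.uint8); cs,_=cv2.findContours(mm,cv2.RETR_EXTERNAL,cv2.CHAIN_APPROX_NONE)
            cc=max(cs,key=cv2.contourArea).reshape(-1,2)
            q=onplane(cam,(cc+.5)/k-.5+[x0,y0],.02)
            print(cam,len(uv),rectfit(q))
```

```text
scene 581 [506.3   2.6 110.2  49.7 -84.4]
scene 388 [593.   11.3  81.9  44.9 -84.8]
top 559 [584.3  17.2  85.5  44.7 -84. ]
top 960 [497.3   8.7 113.5  51.7 -84.7]
scene 581 [506.3   2.6 110.2  49.7 -84.4]
scene 388 [593.1  11.2  81.8  44.9 -84.6]
top 556 [584.2  17.3  85.4  44.7 -85.3]
top 966 [497.2   8.7 113.5  51.7 -84.8]
```

Run:
```python
from h import *
for cam,f in(('scene','scene0.png'),('top','top0.png')):
    im=cv2.imread('pics/'+f).astype(float).mean(2)
    T=np.array([.543,.010]); a=np.radians(5.5); ex=np.array([np.cos(a),np.sin(a)]); ey=np.array([-ex[1],ex[0]])
    out={}
    for sx in(-1,1):
        for sy in(-1,1):
            g=T+ex*.130*sx+ey*.060*sy
            uv=proj(cam,[*g,.02])[0]; u,v=np.round(uv).astype(int)
            w=im[v-6:v+7,u-6:u+7]; b=np.median(w); w=np.clip(w-70,0,None)
            # pick brightest blob near
            py,px=np.unravel_index(w[2:-2,2:-2].argmax(),(9,9)); py+=2;px+=2
            ww=w[py-2:py+3,px-2:px+3]; yy,xx=np.mgrid[-2:3,-2:3]
            c=np.array([u-6+px+(ww*xx).sum()/ww.sum(), v-6+py+(ww*yy).sum()/ww.sum()])
            out[sx,sy]=onplane(cam,[c],.02)[0,:2]*1000
            print(cam,sx,sy,uv.round(1),c.round(2),ww.max().round(),out[sx,sy].round(1))
    print('diag1',(out[-1,-1]+out[1,1])/2,'diag2',(out[-1,1]+out[1,-1])/2)
    big=[]
im=cv2.imread('pics/top0.png')[195:335,330:420];cv2.imwrite('pics/z0t.png',cv2.resize(im,None,fx=4.2,fy=4.2,interpolation=cv2.INTER_NEAREST))
im=cv2.imread('pics/scene0.png')[215:330,225:345];cv2.imwrite('pics/z0s.png',cv2.resize(im,None,fx=5,fy=5,interpolation=cv2.INTER_NEAREST))
```

```text
scene -1 -1 [235.2 254.3] [235.04 254.35] 89.0 [419.1 -62.7]
scene -1 1 [268.3 230.6] [263.77 228.04] 118.0 [391.9  52.5]
scene 1 -1 [298.7 314.4] [298.83 314.66] 104.0 [679.  -37.5]
scene 1 1 [332.3 285.8] [327.48 283.18] 117.0 [652.3  77.5]
diag1 [535.73281045   7.3934349 ] diag2 [535.41514848   7.52757157]
top -1 -1 [409.4 312.3] [408.89 312.25] 83.0 [419.4 -61. ]
top -1 1 [358.3 318.1] [357.56 318.03] 54.0 [408.   59.1]
top 1 -1 [395.3 204.7] [394.66 204.44] 101.0 [678.7 -35.7]
top 1 1 [345.8 209.9] [345.06 209.6 ] 40.0 [667.3  83.8]
diag1 [543.37654998  11.44238583] diag2 [543.35018388  11.70575888]
```

View pics/z0t.png

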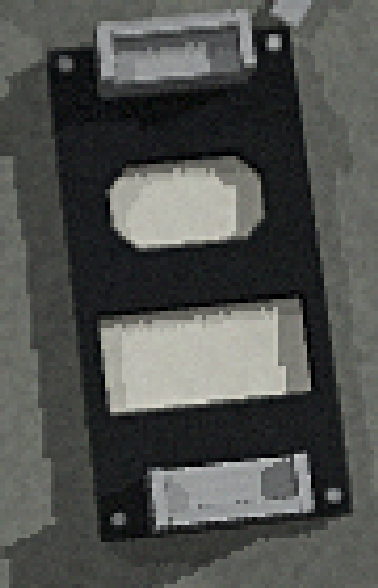

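View pics/z0s.png

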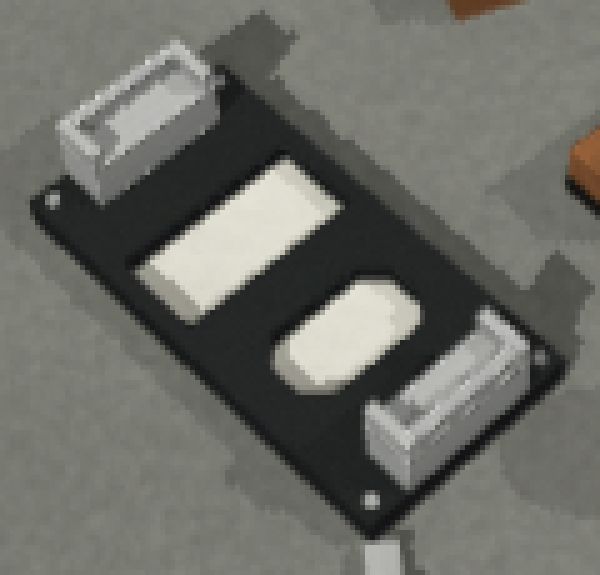

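```bash
cat >> h.py <<'E'
def box(cx,cy,z0,z1,w,l,yaw):
    a=np.radians(yaw); r=np.array([[np.cos(a),-np.sin(a)],[np.sin(a),np.cos(a)]])
    b=np.array([[-w,-l],[w,-l],[w,l],[-w,l]])/2@r.T+[cx,cy]
    return [np.c_[b,np.full(4,z)]/1000 for z in(z0,z1)]
def overlay(cam,f,boxes,crop,k,out):
    x0,y0,x1,y1=crop; im=cv2.imread('pics/'+f)[y0:y1,x0:x1]; big=cv2.resize(im,None,fx=k,fy=k,interpolation=cv2.INTER_CUBIC)
    for (col,bb) in boxes:
        for q in bb:
            uv=proj(cam,q); cv2.polylines(big,[np.int32((uv+.5-[x0,y0])*k*16)],True,col,1,cv2.LINE_AA,4)
    cv2.imwrite('pics/'+out,big)
TR=(543.4,10.7,5.57)
def tr(x,y): a=np.radians(TR[2]); return TR[0]+x*np.cos(a)-y*np.sin(a),TR[1]+x*np.sin(a)+y*np.cos(a)
E
python3 - <<'E'
from h import *
B=[((0,255,0),box(499.9,6.2,109.7-16.5,109.7+23.5,50,110,5.55)),((255,0,255),box(*tr(0,0),0,20,280,140,TR[2])),((255,255,0),box(*tr(-43,0),6,20,56,116,TR[2]))]
overlay('scene','scene5.png',B,(225,210,345,320),6.5,'o5.png')
E
```

```text
(no output)
```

View pics/o5.png

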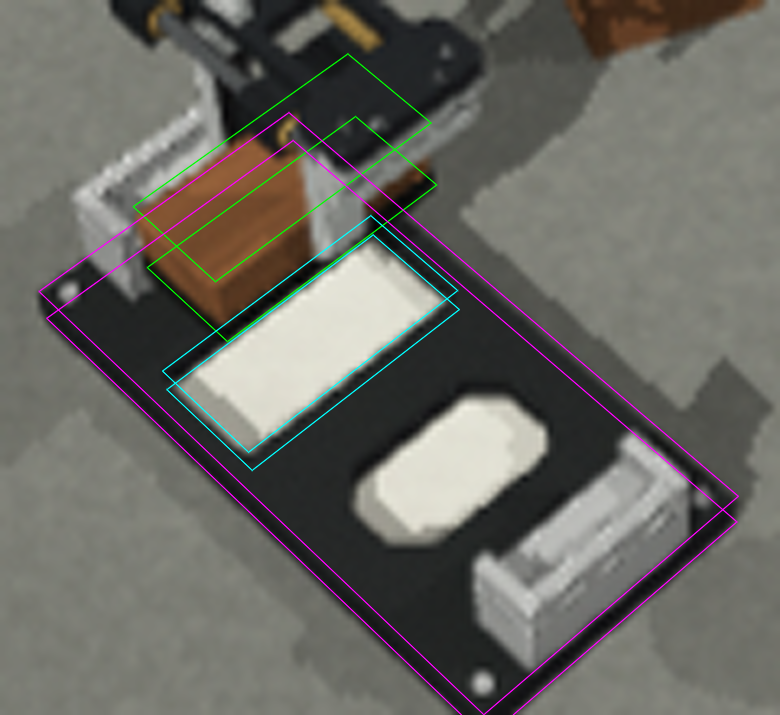

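Run:
```python
from h import *
im=cv2.imread('pics/scene5.png')
cv2.imwrite('pics/bright.png',np.clip(im.astype(float)*1.8+10,0,255).astype(np.uint8))
B=[((0,255,0),box(499.9,6.2,109.7-16.5,109.7+23.5,50,110,5.55)),((255,255,0),box(500.6,5,20,20,56,116,TR[2]))]
overlay('scene','bright.png',B,(235,215,305,285),10,'o5b.png')
```

```text
(no output)
```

View pics/o5b.png

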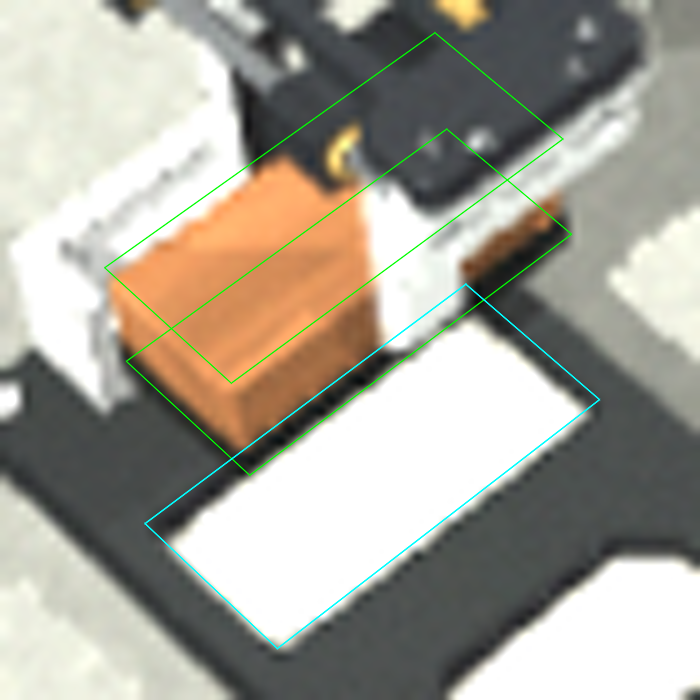

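Run:
```python
from h import *
show(); print(plan(500.5,5.7,42,95.57))
```

```text
6.3 [499.8   6.4 109.7] psi 95.57 zax [-3.e-04  1.e-04 -1.e+00] F [ 1.1  1.2 -2.7] w 0.531 j [-0.06  0.29  1.77  0.    1.08 -0.16]
(array([-0.7,  0.6, 67.7]), array([-0.0003, -0.0001,  0.0001]))
```

step_arm --pt "-0.7 0.6 15 0 0 0 0.2" --pt "-0.7 0.6 35 0 0 0 0.2" --pt "-0.7 0.6 50 0 0 0 0.2" --pt "-0.7 0.6 60 0 0 0 0.2" --pt "-0.7 0.6 66 0 0 0 0.2" --pt "-0.7 0.6 67 0 0 0 0.2" --pt "-0.7 0.6 67 0 0 0 0.2"

```text
time: 7.0
tcp_pos: [0.5004, 0.0049, 0.0433]
ee_rot: [0.0, 0.672, 0.74, 0.0]
ft_force: [0.1, 0.4, -2.4]
gripper_width: 0.53
```

Run:
```python
from h import *
show(); save('scene','scene6.png')
im=cv2.imread('pics/scene6.png')
cv2.imwrite('pics/bright.png',np.clip(im.astype(float)*1.8+10,0,255).astype(np.uint8))
z=42.5
B=[((0,255,0),box(500.5,5.7,z-16.5,z+23.5,50,110,5.57)),((255,255,0),box(500.6,5,20,20,56,116,TR[2]))]
overlay('scene','bright.png',B,(235,215,315,290),9,'o6.png')
show()
```

```text
7.0 [500.4   4.9  43.3] psi 95.51 zax [ 5.e-04 -0.e+00 -1.e+00] F [ 0.1  0.4 -2.4] w 0.53 j [-0.06  0.4   1.81 -0.    0.93 -0.16]
7.05 [500.5   4.8  43.5] psi 95.51 zax [ 8.e-04 -0.e+00 -1.e+00] F [ 0.2 -0.2 -1.9] w 0.526 j [-0.06  0.39  1.81  0.    0.93 -0.16]
```

View pics/o6.png

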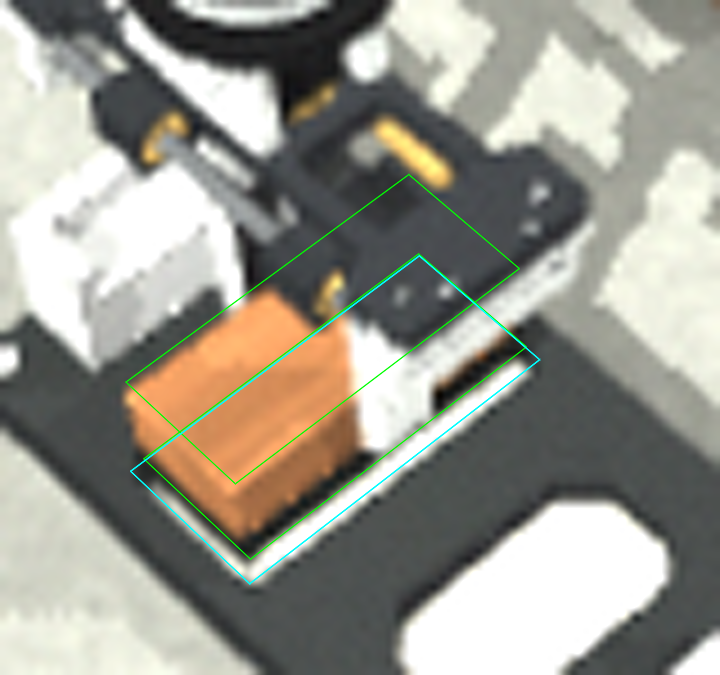

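step_arm --pt "0.5 0 4 0 0 0 0.2" --pt "0.5 0 7 0 0 0 0.2" --pt "0.5 0 10 0 0 0 0.2" --pt "0.5 0 12 0 0 0 0.2" --pt "0.5 0 12 0 0 0 0.2"

```text
time: 7.55
tcp_pos: [0.5, 0.0052, 0.0307]
ee_rot: [-0.0, 0.672, 0.74, -0.0]
ft_force: [-0.6, -0.1, -2.0]
gripper_width: 0.534
```

step_arm --pt "0 0 3 0 0 0 0.2" --pt "0 0 5 0 0 0 0.2" --pt "0 0 7 0 0 0 0.2" --pt "0 0 7.5 0 0 0 0.2" --pt "0 0 7.5 0 0 0 0.2"

```text
time: 8.05
tcp_pos: [0.5001, 0.0052, 0.0234]
ee_rot: [-0.0, 0.672, 0.74, -0.0]
ft_force: [0.1, 0.2, -1.7]
gripper_width: 0.531
```

step_arm --pt "0 0 0.7 0 0 0 0.2" --pt "0 0 1 0 0 0 0.2" --pt "0 0 1 0 0 0 0.2"

```text
time: 8.35
tcp_pos: [0.5001, 0.0052, 0.0225]
ee_rot: [0.0, 0.672, 0.74, 0.0]
ft_force: [0.5, -0.4, -2.8]
gripper_width: 0.528
```

step_arm --pt "0 0 0.5 0 0 0 0.2" --pt "0 0 0.8 0 0 0 0.2" --pt "0 0 0.8 0 0 0 0.2"

```text
time: 8.65
tcp_pos: [0.5002, 0.0052, 0.0219]
ee_rot: [0.0, 0.672, 0.74, 0.0]
ft_force: [-2.4, 0.1, 3.5]
gripper_width: 0.534
```

step_arm --pt "0 0 0.8 0 0 0 0.55" --pt "0 0 0.8 0 0 0 0.65" --pt "0 0 0.8 0 0 0 0.7" --pt "0 0 0.8 0 0 0 0.7" --pt "0 0 -10 0 0 0 0.7" --pt "0 0 -40 0 0 0 0.7" --pt "0 0 -85 0 0 0 0.7" --pt "0 0 -100 0 0 0 0.7"

```text
time: 9.45
tcp_pos: [0.5015, 0.0052, 0.1264]
ee_rot: [0.002, 0.672, 0.74, 0.002]
ft_force: [0.8, -0.1, -0.3]
gripper_width: 0.7
```

Run:
```python
from h import *
show(); save('scene','scene7.png')
im=cv2.imread('pics/scene7.png')
cv2.imwrite('pics/bright.png',np.clip(im.astype(float)*1.5+10,0,255).astype(np.uint8))
overlay('scene','bright.png',[],(225,205,355,330),6,'o7.png')
# round block refine
from scipy.optimize import minimize
for cam in('top','scene'):
    p=cv2.imread(f'pics/{cam}0.png'); d=np.load(f'pics/{cam}0.png.npy')
    c=onplane(cam,[[202,283]] if cam=='top' else [[382,189]],.036)
    print(cam,c)
print(plan(494,424,130,82.5))
```

```text
9.45 [501.5   5.2 126.4] psi 95.5 zax [ 5.6e-03 -3.0e-04 -1.0e+00] F [ 0.8 -0.1 -0.3] w 0.7 j [-0.06  0.27  1.75  0.    1.11 -0.16]
top [[0.49176161 0.42125275 0.036     ]]
scene [[0.50405891 0.41420542 0.036     ]]
(array([417.7,  32.3,  -3.1]), array([0.007 , 0.0003, 0.2269]))
```

View pics/o7.png

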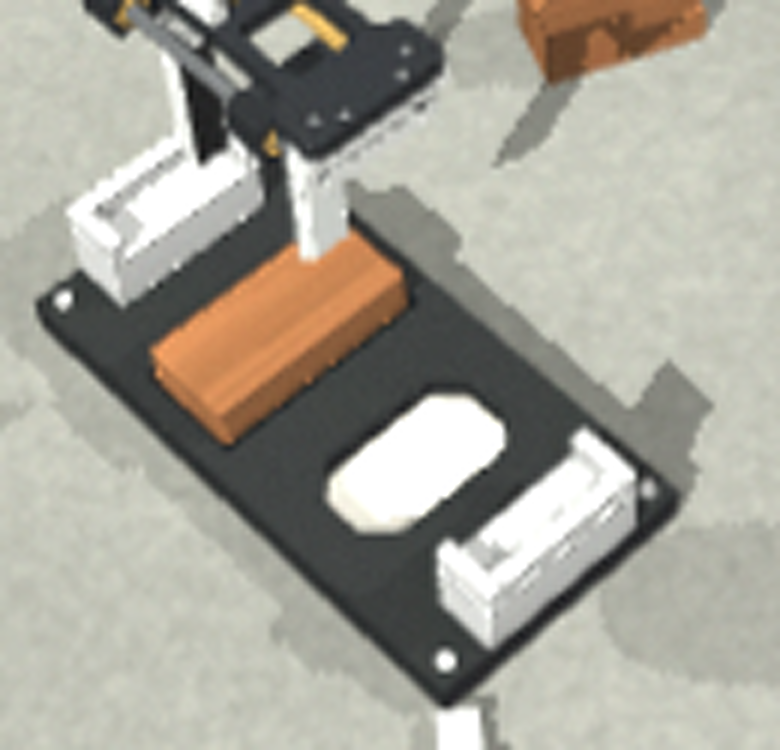

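Run:
```python
from h import *
for cam in('top','scene'):
    p,d=save(cam,cam+'8.png')
    for r in eyes.trace(cam,'round_block')[:6]:
        uv,P=cloud(cam,d,r['pixels'])
        top=P[:,2]>.0335
        if top.sum()<50: continue
        Q=onplane(cam,uv[top],.036)[:,:2]*1000; c=Q.mean(0)
        if np.hypot(*(c-[494,424]))>40: continue
        w,v=np.linalg.eigh(np.cov(Q.T)); print(cam,round(r['p'],2),c.round(1),np.degrees(np.arctan2(v[1,1],v[0,1])).round(1)%180,rectfit(Q))
show()
```

```text
top 0.62 [493.4 423.9] 83.1 [4.935089e+05 4.243040e+05 8.121730e+04 4.405740e+04 8.250000e+01]
scene 0.86 [499.1 417.4] 84.6 [4.997232e+05 4.178554e+05 7.641400e+04 4.227020e+04 7.530000e+01]
9.7 [499.5   5.2 120.7] psi 95.5 zax [-1.5e-03  1.0e-04 -1.0e+00] F [-0.1  0.   0.1] w 0.698 j [-0.06  0.28  1.76  0.    1.11 -0.16]
```

Run:
```python
from h import *
print(plan(495,422.5,110,83))
```

```text
(array([415.8,  35.5,  10.8]), array([-1.500e-03, -1.000e-04,  2.181e-01]))
```

step_arm --pt "40 4 3 0 0 0.05 0.7" --pt "85 8 5 0 0 0.1 0.9" --pt "130 12 7 0 0 0.15 1" --pt "175 16 9 0 0 0.2 1" --pt "220 20 10 0 0 0.218 1" --pt "265 23 10 0 0 0.218 1" --pt "310 27 10 0 0 0.218 1" --pt "355 31 10 0 0 0.218 1" --pt "390 34 10 0 0 0.218 1" --pt "408 35 10 0 0 0.218 1" --pt "416 35.5 10 0 0 0.218 1" --pt "416 35.5 10 0 0 0.218 1"

```text
time: 10.9
tcp_pos: [0.4951, 0.4227, 0.1103]
ee_rot: [-0.0, 0.749, 0.663, -0.001]
ft_force: [-0.3, -1.1, -0.2]
gripper_width: 0.998
```

Run:
```python
from h import *
save('scene','scene9.png');show();print(plan(495,422.5,16.5,83))
s=bot.state();R=Ro.from_quat(np.roll(s['ee_rot'],-1)).as_matrix()
t=s['tcp_pos']*1000
B=[((0,255,0),box(495,422.5,0,36,44,82,-7)),((255,255,0),box(t[0],t[1]+0,t[2],t[2],119,16,-7)),((255,255,0),box(t[0],t[1]+0,t[2],t[2],94,16,-7))]
overlay('scene','scene9.png',B,(330,130,430,230),7,'o9.png')
```

```text
10.95 [495.4 422.  110.6] psi 83.01 zax [-0.0013 -0.0011 -1.    ] F [ 0.1 -0.1 -0.6] w 1.001 j [ 0.65  0.61  1.3  -0.    1.23  0.77]
(array([ 0.6, -0.3, 94.1]), array([-0.0011,  0.0013,  0.0002]))
```

View pics/o9.png

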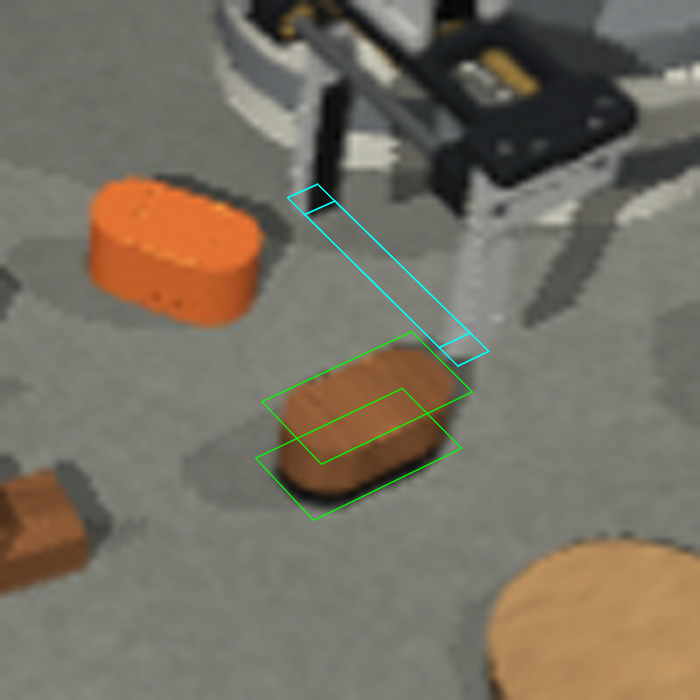

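step_arm --pt "0.6 0 30 0 0 0 1" --pt "0.6 0 60 0 0 0 1" --pt "0.6 0 80 0 0 0 1" --pt "0.6 0 90 0 0 0 1" --pt "0.6 0 94 0 0 0 1" --pt "0.6 0 94 0 0 0 1" --pt "0.6 0 94 0 0 0 0.7" --pt "0.6 0 94 0 0 0 0.4" --pt "0.6 0 94 0 0 0 0.2" --pt "0.6 0 94 0 0 0 0.2" --pt "0.6 0 94 0 0 0 0.2" --pt "0.6 0 94 0 0 0 0.2" --squeeze 25

```text
time: 12.15
tcp_pos: [0.4956, 0.4233, 0.0177]
ee_rot: [0.0, 0.749, 0.663, 0.0]
ft_force: [-0.3, -0.3, -0.1]
gripper_width: 0.527
```

Run:
```python
from h import *
show()
```

```text
12.15 [495.6 423.3  17.7] psi 83.02 zax [ 0. -0. -1.] F [-0.3 -0.3 -0.1] w 0.527 j [ 0.65  0.72  1.36 -0.    1.07  0.77]
```

step_arm --pt "0 0 1 0 0 0 0.2" --pt "0 0 1 0 0 0 0.2" --pt "0 0 1 0 0 0 0.2"

```text
time: 12.45
tcp_pos: [0.4956, 0.4234, 0.0172]
ee_rot: [-0.0, 0.749, 0.663, 0.0]
ft_force: [-2.6, -1.2, 5.3]
gripper_width: 0.467
```

Run:
```python
from h import *
save('scene','scene10.png');show()
overlay('scene','scene10.png',[],(330,130,430,230),7,'o10.png')
```

```text
12.5 [495.6 423.4  17.2] psi 83.01 zax [-0.e+00  2.e-04 -1.e+00] F [-2.  -2.   5.4] w 0.467 j [0.65 0.72 1.36 0.   1.06 0.77]
```

View pics/o10.png

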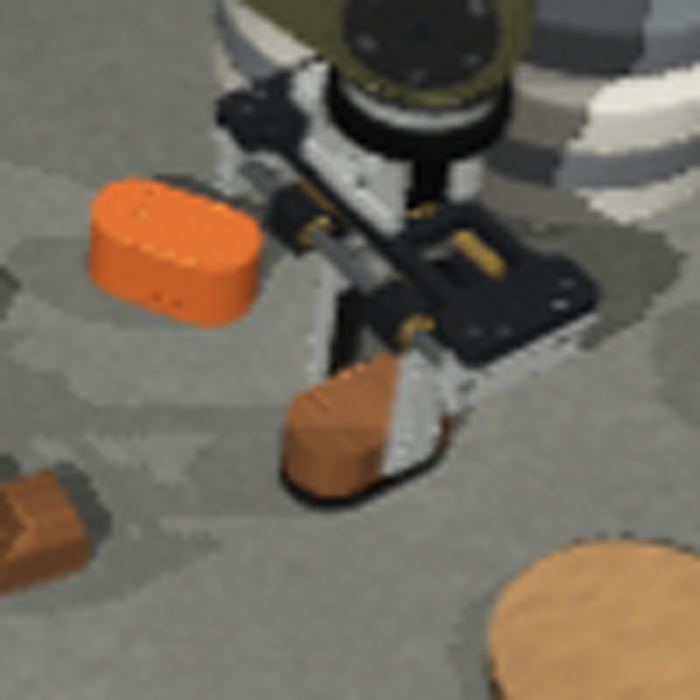

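step_arm --pt "0 0 -5 0 0 0 0.2" --pt "0 0 -15 0 0 0 0.2" --pt "0 0 -30 0 0 0 0.2" --pt "0 0 -55 0 0 0 0.2" --pt "0 0 -80 0 0 0 0.2" --pt "0 0 -95 0 0 0 0.2" --pt "0 0 -95 0 0 0 0.2"

```text
time: 13.2
tcp_pos: [0.4965, 0.4239, 0.1146]
ee_rot: [0.0, 0.749, 0.663, 0.002]
ft_force: [-0.5, 0.1, -1.7]
gripper_width: 0.465
```

Run:
```python
from h import *
save('scene','scene11.png');show();print(plan(588.2,14.5,112,95.57))
overlay('scene','scene11.png',[],(330,130,430,230),6,'o11.png')
```

```text
13.25 [495.9 423.5 112.6] psi 83.01 zax [ 0.0014  0.001  -1.    ] F [-0.   0.4 -2.2] w 0.467 j [0.65 0.61 1.3  0.   1.23 0.77]
(array([-3.947e+02,  1.414e+02,  3.000e-01]), array([ 0.0013, -0.001 , -0.2192]))
```

View pics/o11.png

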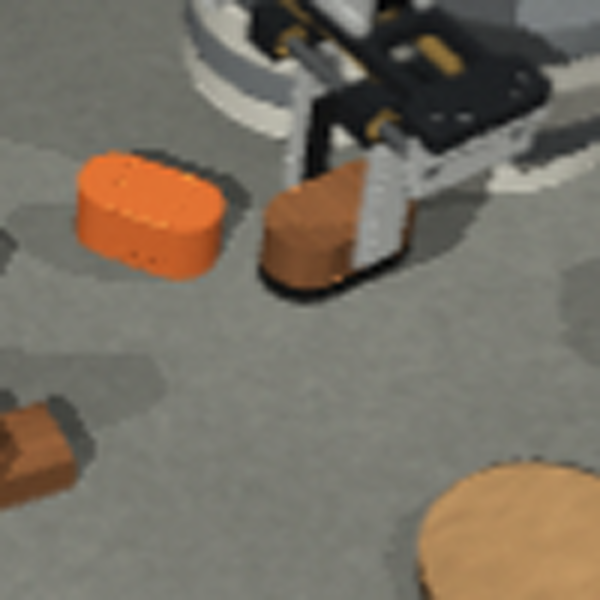

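step_arm --pt "-30 11 0 0 0 -0.03 0.2" --pt "-72 26 0 0 0 -0.06 0.2" --pt "-115 41 0 0 0 -0.09 0.2" --pt "-158 57 0 0 0 -0.12 0.2" --pt "-200 72 0 0 0 -0.15 0.2" --pt "-243 87 0 0 0 -0.18 0.2" --pt "-286 103 0 0 0 -0.21 0.2" --pt "-328 118 0 0 0 -0.219 0.2" --pt "-365 131 0 0 0 -0.219 0.2" --pt "-388 139 0 0 0 -0.219 0.2" --pt "-394.7 141.4 0 0 0 -0.219 0.2" --pt "-394.7 141.4 0 0 0 -0.219 0.2"

```text
time: 14.45
tcp_pos: [0.5876, 0.0139, 0.1106]
ee_rot: [-0.001, 0.672, 0.74, -0.001]
ft_force: [0.1, 0.7, -2.2]
gripper_width: 0.469
```

```bash
cat >> h.py <<'E'
def stad(cx,cy,z0,z1,yaw,w=44,l=82,flat=38):
    # ends: half-ellipse/arc approx between flat part and end
    t=np.linspace(0,np.pi,13); s=(l-flat)/2
    up=np.c_[w/2*np.cos(t),flat/2+s*np.sin(t)]; b=np.r_[up,-up]
    a=np.radians(yaw); r=np.array([[np.cos(a),-np.sin(a)],[np.sin(a),np.cos(a)]]); b=b@r.T+[cx,cy]
    return [np.c_[b,np.full(len(b),z)]/1000 for z in(z0,z1)]
E
python3 - <<'E'
from h import *
save('scene','scene12.png');show()
t=bot.state()['tcp_pos']*1000
im=cv2.imread('pics/scene12.png')
cv2.imwrite('pics/bright.png',np.clip(im.astype(float)*1.6+10,0,255).astype(np.uint8))
B=[((0,255,0),stad(t[0],t[1],t[2]-17.2,t[2]+18.8,5.57)),((255,255,0),box(588.2,13.6,20,20,50,88,TR[2]))]
overlay('scene','bright.png',B,(240,205,350,320),6.5,'o12.png')
E
```

```text
14.5 [587.5  14.8 110.8] psi 95.54 zax [-1.4e-03  2.0e-04 -1.0e+00] F [ 0.7  0.9 -2.3] w 0.465 j [-0.04  0.47  1.51  0.    1.16 -0.13]
```

View pics/o12.png

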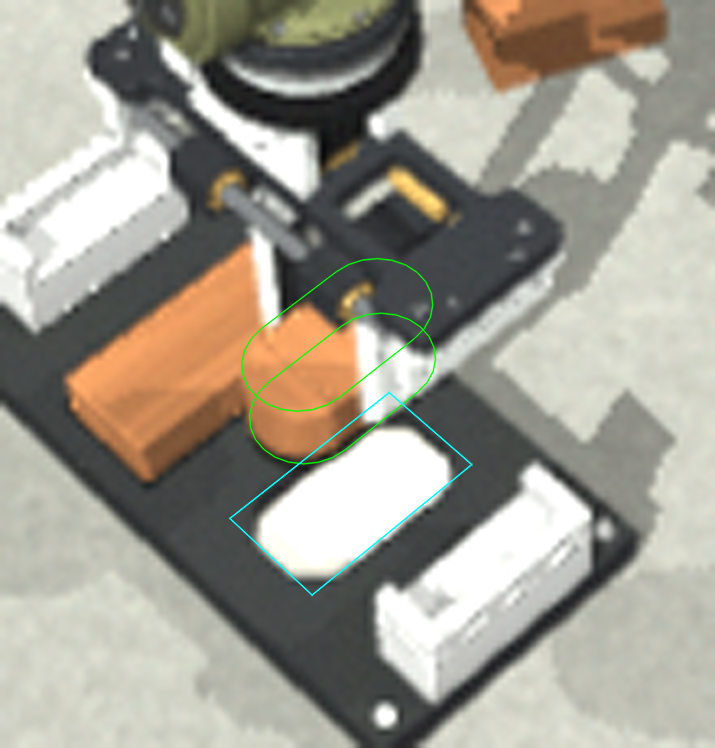

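Run:
```python
from h import *
show();print(plan(588.2,14,43,95.57))
```

```text
14.5 [587.5  14.8 110.8] psi 95.54 zax [-1.4e-03  2.0e-04 -1.0e+00] F [ 0.7  0.9 -2.3] w 0.465 j [-0.04  0.47  1.51  0.    1.16 -0.13]
(array([-0.9,  0.7, 67.8]), array([-0.0014, -0.0004, -0.0005]))
```

step_arm --pt "-0.9 0.7 15 0 0 0 0.2" --pt "-0.9 0.7 35 0 0 0 0.2" --pt "-0.9 0.7 50 0 0 0 0.2" --pt "-0.9 0.7 60 0 0 0 0.2" --pt "-0.9 0.7 66 0 0 0 0.2" --pt "-0.9 0.7 67 0 0 0 0.2" --pt "-0.9 0.7 67 0 0 0 0.2"

```text
time: 15.2
tcp_pos: [0.589, 0.0135, 0.045]
ee_rot: [0.0, 0.672, 0.741, 0.0]
ft_force: [0.2, -0.1, -1.6]
gripper_width: 0.463
```

Run:
```python
from h import *
save('scene','scene13.png');save('top','top13.png');show()
t=bot.state()['tcp_pos']*1000
im=cv2.imread('pics/scene13.png')
cv2.imwrite('pics/bright.png',np.clip(im.astype(float)*1.6+10,0,255).astype(np.uint8))
B=[((0,255,0),stad(t[0],t[1],t[2]-17.2,t[2]+18.8,5.57)),((255,255,0),box(588.2,13.6,20,20,50,88,TR[2]))]
overlay('scene','bright.png',B,(265,235,335,305),10,'o13.png')
im=cv2.imread('pics/top13.png')
cv2.imwrite('pics/bright.png',np.clip(im.astype(float)*2+10,0,255).astype(np.uint8))
overlay('top','bright.png',B,(330,195,420,335),4.2,'o13t.png')
```

```text
15.3 [589.1  13.5  45.4] psi 95.56 zax [ 0.0011 -0.     -1.    ] F [ 0.2  0.3 -2.6] w 0.468 j [-0.04  0.56  1.55  0.    1.03 -0.14]
```

View pics/o13.png

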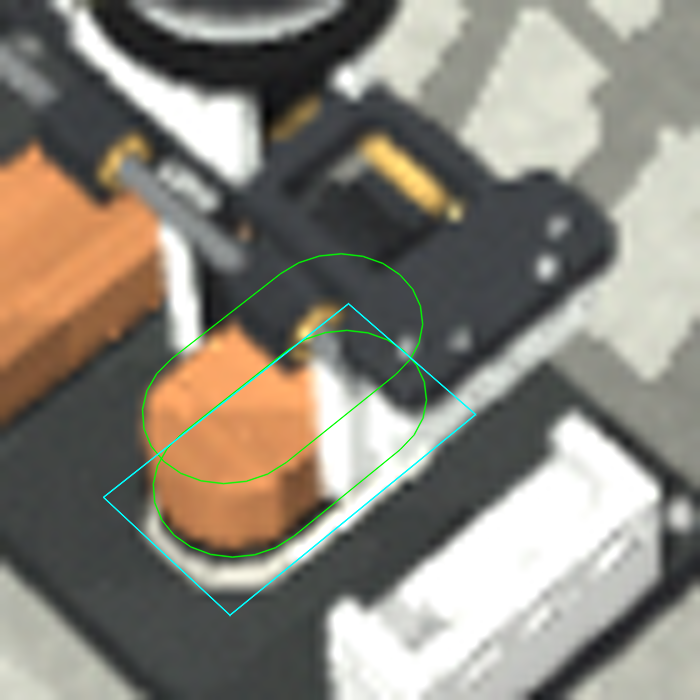

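View pics/o13t.png

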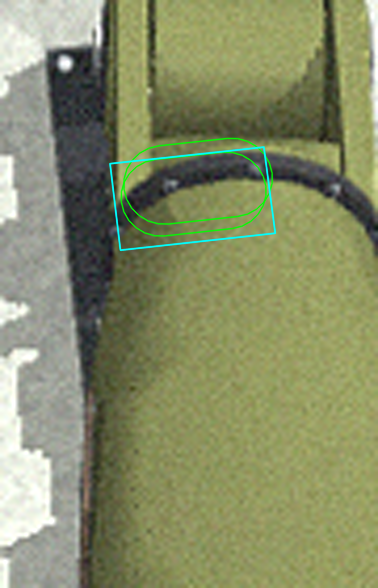

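step_arm --pt "0 -0.6 4 0 0 0 0.2" --pt "0 -0.6 8 0 0 0 0.2" --pt "0 -0.6 12 0 0 0 0.2" --pt "0 -0.6 14 0 0 0 0.2" --pt "0 -0.6 14 0 0 0 0.2"

```text
time: 15.8
tcp_pos: [0.588, 0.0134, 0.0302]
ee_rot: [-0.0, 0.672, 0.741, -0.0]
ft_force: [0.1, 1.1, -2.5]
gripper_width: 0.468
```

Run:
```python
from h import *
show()
```

```text
15.8 [588.   13.4  30.2] psi 95.56 zax [-7.e-04  0.e+00 -1.e+00] F [ 0.1  1.1 -2.5] w 0.468 j [-0.04  0.58  1.56  0.    1.   -0.14]
```

step_arm --pt "0 0 3 0 0 0 0.2" --pt "0 0 5 0 0 0 0.2" --pt "0 0 6.5 0 0 0 0.2" --pt "0 0 6.5 0 0 0 0.2" --pt "0 0 6.5 0 0 0 0.2"

```text
time: 16.3
tcp_pos: [0.5882, 0.0134, 0.0242]
ee_rot: [-0.0, 0.672, 0.741, -0.0]
ft_force: [0.7, 0.2, -0.8]
gripper_width: 0.466
```

step_arm --pt "0 0 0.6 0 0 0 0.2" --pt "0 0 1 0 0 0 0.2" --pt "0 0 1 0 0 0 0.2"

```text
time: 16.6
tcp_pos: [0.5882, 0.0134, 0.0232]
ee_rot: [0.0, 0.672, 0.741, 0.0]
ft_force: [-0.1, -0.9, -2.0]
gripper_width: 0.467
```

step_arm --pt "0 0 0.5 0 0 0 0.2" --pt "0 0 0.8 0 0 0 0.2" --pt "0 0 0.8 0 0 0 0.2"

```text
time: 16.9
tcp_pos: [0.5882, 0.0134, 0.0231]
ee_rot: [0.0, 0.672, 0.741, 0.0]
ft_force: [-4.7, -0.0, 7.7]
gripper_width: 0.467
```

Floor contact (8 N). Release and rise.

step_arm --pt "0 0 0.6 0 0 0 0.5" --pt "0 0 0.6 0 0 0 0.6" --pt "0 0 0.6 0 0 0 0.63" --pt "0 0 0.6 0 0 0 0.63" --pt "0 0 -10 0 0 0 0.63" --pt "0 0 -40 0 0 0 0.63" --pt "0 0 -85 0 0 0 0.63" --pt "0 0 -125 0 0 0 0.63"

```text
time: 17.7
tcp_pos: [0.5881, 0.0134, 0.15]
ee_rot: [0.0, 0.672, 0.741, 0.0]
ft_force: [-0.3, 0.4, 0.3]
gripper_width: 0.631
```

Run:
```python
from h import *
show(); print(plan(490,-376,150,-13.4))
```

```text
17.7 [588.1  13.4 150. ] psi 95.56 zax [ 7.e-04 -0.e+00 -1.e+00] F [-0.3  0.4  0.3] w 0.631 j [-0.04  0.43  1.47  0.    1.24 -0.14]
(array([-378.1, -135.3,   -0. ]), array([ 6.0000e-04, -6.0000e-04,  1.9017e+00]))
```

step_arm --pt "-35 -12 0 0 0 0.14 0.63" --pt "-75 -27 0 0 0 0.28 0.63" --pt "-115 -41 0 0 0 0.42 0.63" --pt "-155 -55 0 0 0 0.56 0.63" --pt "-195 -70 0 0 0 0.7 0.63" --pt "-235 -84 0 0 0 0.84 0.63" --pt "-275 -98 0 0 0 0.98 0.63" --pt "-310 -111 0 0 0 1.12 0.63" --pt "-340 -122 0 0 0 1.26 0.63" --pt "-360 -129 0 0 0 1.4 0.63" --pt "-372 -133 0 0 0 1.54 0.63" --pt "-378 -135 0 0 0 1.68 0.63"

```text
time: 18.9
tcp_pos: [0.4899, -0.3771, 0.1481]
ee_rot: [0.0, 1.0, -0.01, 0.0]
ft_force: [0.2, 0.5, 0.1]
gripper_width: 0.633
```

Run:
```python
from h import *
for c in('scene','top'):
  p,d=save(c,c+'14.png')
  for r in eyes.trace(c,'long_board')[:2]:
    uv,P=cloud(c,d,r['pixels'])
    for zz,lo,hi in((.012,.008,.016),(.047,.043,.052)):
        m=(P[:,2]>lo)&(P[:,2]<hi)
        if m.sum()>30: print(c,round(r['p'],2),zz,m.sum(),rectfit(onplane(c,uv[m],zz)))
show()
cv2.imwrite('pics/z14.png',cv2.resize(cv2.imread('pics/scene14.png')[205:330,225:355],None,fx=4,fy=4))
cv2.imwrite('pics/z14t.png',cv2.resize(cv2.imread('pics/top14.png')[195:335,330:420],None,fx=4,fy=4))
```

```text
scene 0.62 0.012 1825 [ 493.7 -379.9  259.8   64.8  -13.5]
scene 0.62 0.047 405 [ 495.5 -379.1  111.3   24.5  -13.7]
top 0.77 0.012 751 [ 505.5 -376.8  225.7   64.6  -14.9]
top 0.77 0.047 100 [ 464.6 -369.1   51.5   24.3  -12.1]
19.1 [ 490.5 -375.7  147.8] psi -0.46 zax [ 3.e-04 -2.e-04 -1.e+00] F [ 0.3  1.1 -0.8] w 0.634 j [-0.71  0.5   1.38  0.    1.26  0.87]
```

View pics/z14.png

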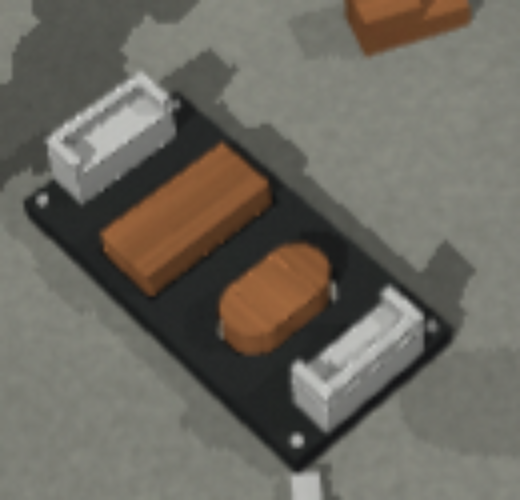

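View pics/z14t.png

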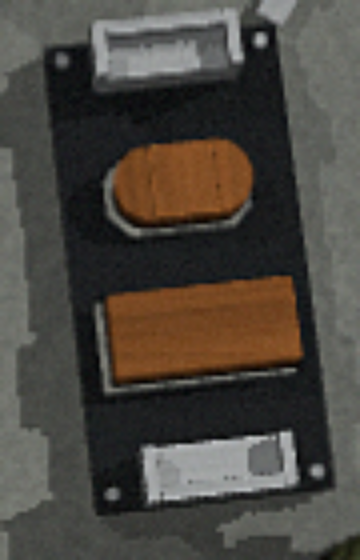

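View pics/scene14.png

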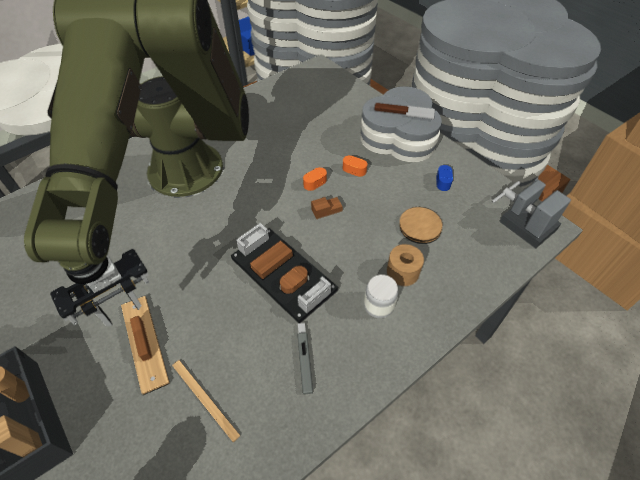

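Run:
```python
from h import *
d=np.load('pics/top14.png.npy'); 
for nm,p,h in(('flat',tr(-43,0),.046),('round',tr(45,0),.042)):
    m=np.zeros((480,640),np.uint8); u,v=np.int32(proj('top',[p[0]/1000,p[1]/1000,h])[0]); m[v-6:v+7,u-10:u+11]=1
    uv,P=cloud('top',d,m.astype(bool)); A=np.c_[P[:,:2]-P[:,:2].mean(0),np.ones(len(P))]; k=np.linalg.lstsq(A,P[:,2],rcond=None)[0]; print(nm,k.round(4))
print(plan(491.2,-376.9,100,-13.5))
```

```text
flat [-0.0727  0.0026  0.0455]
round [-0.022   0.015   0.0417]
(array([ 0.7,  1.2, 47.8]), array([ 1.000e-04, -3.000e-04,  2.276e-01]))
```

Run:
```python
from h import *
for f in('top14','scene14'):
  cam=f[:-2]; d=np.load(f'pics/{f}.png.npy')
  for nm,p,h,w,l in(('flat',tr(-43,-1),.046,40,96),('round',tr(45,-1),.042,34,60)):
    m=np.zeros((480,640),np.uint8); cv2.fillPoly(m,[np.int32(proj(cam,box(*p,h*1000,h*1000,w,l,5.57)[0]).round())],1)
    uv,P=cloud(cam,d,m.astype(bool)); P=P[np.abs(P[:,2]-h)<.012]
    A=np.c_[P[:,:2]-P[:,:2].mean(0),np.ones(len(P))]; k=np.linalg.lstsq(A,P[:,2],rcond=None)[0]; r=P[:,2]-A@k; print(f,nm,len(P),k.round(4),r.std().round(4))
```

```text
top14 flat 762 [-0.0101 -0.0012  0.0456] 0.0031
top14 round 394 [0.008  0.0067 0.0414] 0.0029
scene14 flat 448 [ 0.023  -0.0003  0.0454] 0.0018
scene14 round 271 [0.0021 0.0012 0.0413] 0.0018
```

step_arm --pt "0.7 1.2 10 0 0 0.12 0.6" --pt "0.7 1.2 30 0 0 0.228 0.5" --pt "0.7 1.2 48 0 0 0.228 0.5" --pt "0.7 1.2 48 0 0 0.228 0.5" --pt "0.7 1.2 48 0 0 0.228 0.5" --squeeze 50

```text
time: 19.6
tcp_pos: [0.4914, -0.3768, 0.1001]
ee_rot: [0.0, 0.993, -0.118, 0.0]
ft_force: [-0.2, 0.2, 1.0]
gripper_width: 0.502
```

Run:
```python
from h import *
save('scene','scene15.png');show();print(plan(491.2,-376.9,17,-13.5))
t=bot.state()['tcp_pos']*1000
B=[((0,255,0),box(491.2,-376.9,0,12,256,64,-13.5)),((0,255,0),box(491.2,-376.9,12,47,110,24,-13.5)),((255,255,0),box(t[0],t[1],t[2],t[2],16,47,-13.5))]
overlay('scene','scene15.png',B,(80,260,210,400),5,'o15.png')
```

```text
19.65 [ 491.6 -377.1  100.6] psi -13.63 zax [ 1.e-03 -9.e-04 -1.e+00] F [ 1.  -1.2 -0.3] w 0.497 j [-0.71  0.55  1.42  0.    1.17  1.1 ]
(array([-0.5, -0.1, 83.6]), array([ 0.0006, -0.0012, -0.0022]))
```

View pics/o15.png

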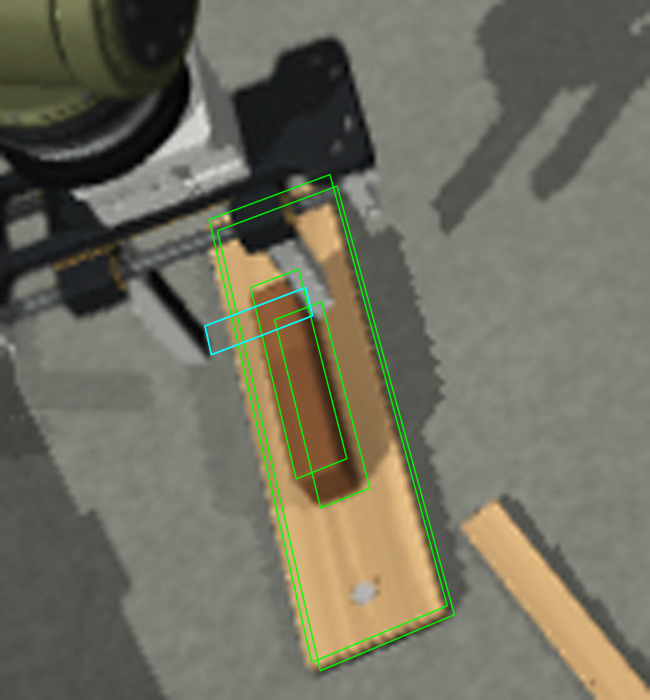

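step_arm --pt "-0.5 0 30 0 0 0 0.5" --pt "-0.5 0 55 0 0 0 0.5" --pt "-0.5 0 73 0 0 0 0.5" --pt "-0.5 0 81 0 0 0 0.5" --pt "-0.5 0 83.5 0 0 0 0.5" --pt "-0.5 0 83.5 0 0 0 0.5" --pt "-0.5 0 83.5 0 0 0 0.35" --pt "-0.5 0 83.5 0 0 0 0.2" --pt "-0.5 0 83.5 0 0 0 0.1" --pt "-0.5 0 83.5 0 0 0 0.1" --pt "-0.5 0 83.5 0 0 0 0.1" --pt "-0.5 0 83.5 0 0 0 0.1" --squeeze 50

```text
time: 20.85
tcp_pos: [0.4908, -0.3774, 0.0165]
ee_rot: [0.0, 0.993, -0.12, 0.0]
ft_force: [-1.1, -2.6, 5.9]
gripper_width: 0.252
```

Run:
```python
from h import *
show()
```

```text
20.85 [ 490.8 -377.4   16.5] psi -13.76 zax [ 7.e-04 -9.e-04 -1.e+00] F [-1.1 -2.6  5.9] w 0.252 j [-0.71  0.66  1.47 -0.    1.02  1.1 ]
```

step_arm --pt "0 0 -4 0 0 0 0.1" --pt "0 0 -12 0 0 0 0.1" --pt "0 0 -28 0 0 0 0.1" --pt "0 0 -55 0 0 0 0.1" --pt "0 0 -90 0 0 0 0.1" --pt "0 0 -120 0 0 0 0.1" --pt "0 0 -130 0 0 0 0.1" --pt "0 0 -130 0 0 0 0.1"

```text
time: 21.65
tcp_pos: [0.491, -0.3772, 0.1474]
ee_rot: [0.001, 0.993, -0.12, 0.001]
ft_force: [-0.1, -0.2, -4.5]
gripper_width: 0.249
```

Run:
```python
from h import *
save('scene','scene16.png');show();print(plan(543.4,10.7,147,5.57))
s=bot.state();t=s['tcp_pos']*1000
B=[((0,255,0),box(t[0],t[1],t[2]-16.7,t[2]-4.7,256,64,-13.7))]
overlay('scene','scene16.png',B,(60,190,210,350),4,'o16.png')
```

```text
21.7 [ 490.4 -376.8  145.6] psi -13.76 zax [-1.e-04  2.e-04 -1.e+00] F [ 0.1 -0.7 -3.4] w 0.253 j [-0.71  0.5   1.38  0.    1.26  1.1 ]
(array([ -40.7, -389. ,   -1.4]), array([-2.000e-04,  1.000e-04, -3.374e-01]))
```

View pics/o16.png

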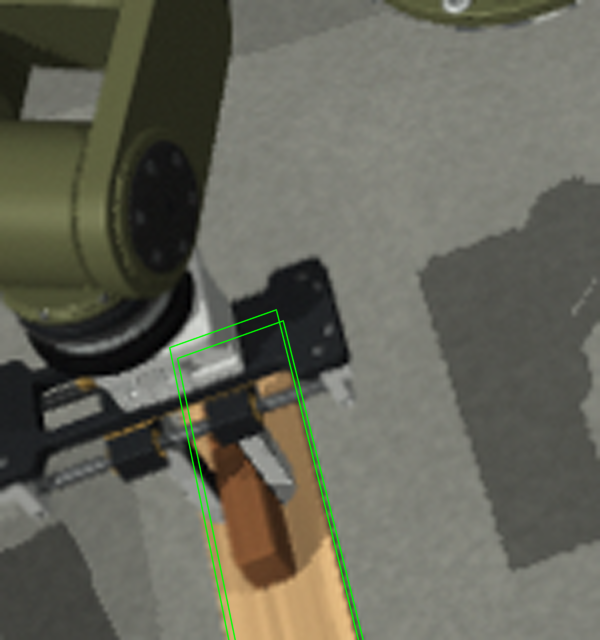

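step_arm --pt "-3 -30 0 0 0 -0.03 0.1" --pt "-7 -70 0 0 0 -0.06 0.1" --pt "-11 -110 0 0 0 -0.1 0.1" --pt "-16 -150 0 0 0 -0.14 0.1" --pt "-20 -190 0 0 0 -0.18 0.1" --pt "-24 -230 0 0 0 -0.22 0.1" --pt "-28 -270 0 0 0 -0.26 0.1" --pt "-32 -310 0 0 0 -0.3 0.1" --pt "-36 -345 0 0 0 -0.33 0.1" --pt "-39 -372 0 0 0 -0.337 0.1" --pt "-40.5 -386 0 0 0 -0.337 0.1" --pt "-40.7 -389 0 0 0 -0.337 0.1"

```text
time: 22.9
tcp_pos: [0.5432, 0.0116, 0.1446]
ee_rot: [-0.0, 0.999, 0.049, -0.001]
ft_force: [-0.4, -0.2, -3.9]
gripper_width: 0.252
```

Run:
```python
from h import *
show();print(plan(543.4,10.7,95,5.57))
```

```text
22.9 [543.2  11.6 144.6] psi 5.62 zax [-2.1e-03  1.0e-04 -1.0e+00] F [-0.4 -0.2 -3.9] w 0.252 j [-0.05  0.34  1.61  0.    1.19  1.43]
(array([ 0.3,  0.9, 49.6]), array([-0.0003,  0.0021,  0.0009]))
```

step_arm --pt "0.3 0.5 15 0 0 0 0.1" --pt "0.3 0.5 32 0 0 0 0.1" --pt "0.3 0.5 44 0 0 0 0.1" --pt "0.3 0.5 50 0 0 0 0.1" --pt "0.3 0.5 50 0 0 0 0.1" --pt "0.3 0.5 50 0 0 0 0.1"

```text
time: 23.5
tcp_pos: [0.5442, 0.0098, 0.0963]
ee_rot: [0.0, 0.999, 0.048, 0.0]
ft_force: [0.8, 0.3, -3.3]
gripper_width: 0.25
```

Run:
```python
from h import *
save('scene','scene17.png');save('top','top17.png');show()
s=bot.state();t=s['tcp_pos']*1000; ub=t[2]-16.7
for cam,(dy),crop,k in(('scene',-.9,(225,205,350,325),6),('top',.9,(330,190,420,335),4.1)):
    B=[((0,255,0),box(t[0],t[1]+dy,ub,ub+12,256,64,5.6)),((255,0,255),box(TR[0],TR[1]+dy,66,66,280,70,5.57)),((255,255,0),box(TR[0],TR[1]+dy,52,66,263,70,5.57))]
    im=cv2.imread(f'pics/{cam}17.png'); cv2.imwrite('pics/bright.png',np.clip(im.astype(float)*1.3,0,255).astype(np.uint8))
    overlay(cam,'bright.png',B,crop,k,'o17%s.png'%cam)
```

```text
23.6 [544.3  10.   96.6] psi 5.54 zax [ 1.1e-03 -1.0e-04 -1.0e+00] F [ 0.3 -0.5 -3.3] w 0.253 j [-0.05  0.4   1.65 -0.    1.09  1.43]
```

View pics/o17scene.png

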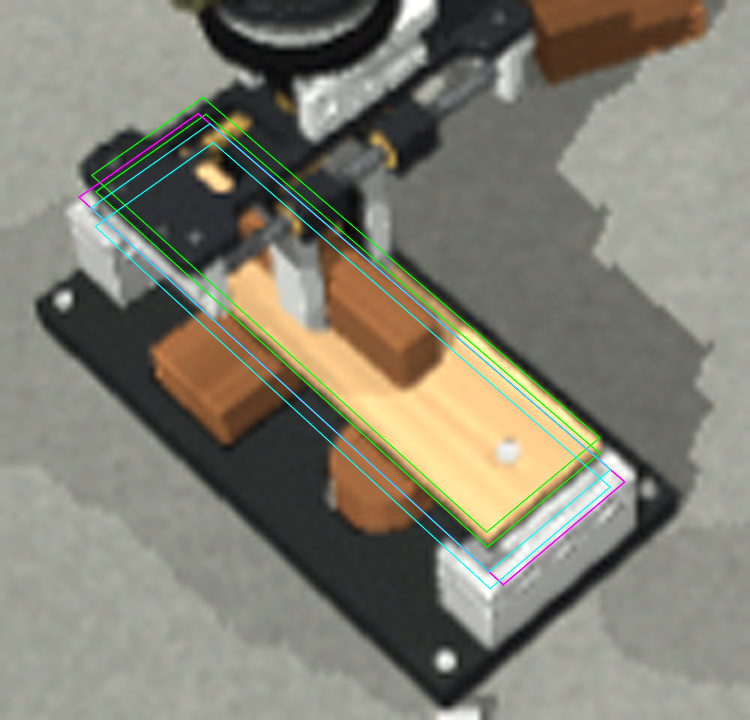

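View pics/o17top.png

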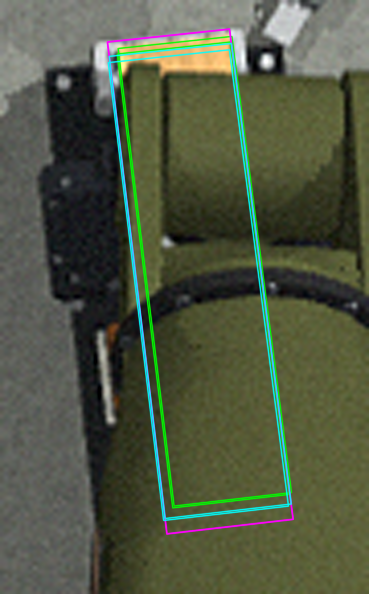

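Run:
```python
from h import *
show();print(plan(543.4,10.5,77,5.57))
im=cv2.imread('pics/scene17.png');a=cv2.resize(im[255:320,290:340],None,fx=9,fy=9,interpolation=cv2.INTER_CUBIC)
im=cv2.imread('pics/top17.png');b=cv2.resize(im[190:230,345:400],None,fx=9,fy=9,interpolation=cv2.INTER_CUBIC)
cv2.imwrite('pics/za.png',a);cv2.imwrite('pics/zb.png',b)
```

```text
23.6 [544.3  10.   96.6] psi 5.54 zax [ 1.1e-03 -1.0e-04 -1.0e+00] F [ 0.3 -0.5 -3.3] w 0.253 j [-0.05  0.4   1.65 -0.    1.09  1.43]
(array([-0.9, -0.6, 19.6]), array([ 0.0002, -0.0011, -0.0005]))
```

View pics/za.png

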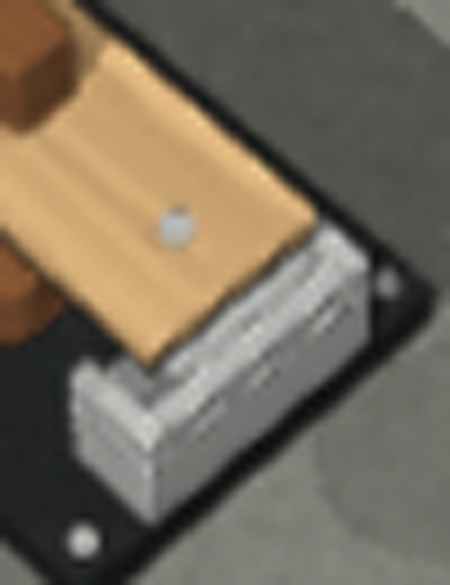

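View pics/zb.png

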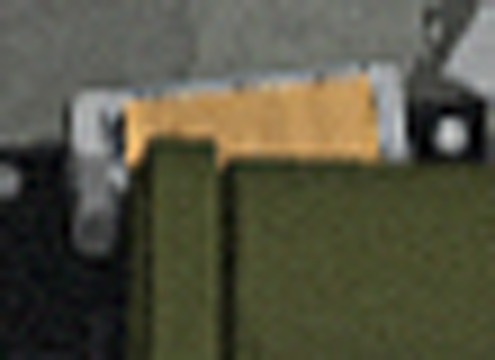

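step_arm --pt "-1.7 -0.3 6 0 0 0 0.1" --pt "-1.7 -0.3 12 0 0 0 0.1" --pt "-1.7 -0.3 17 0 0 0 0.1" --pt "-1.7 -0.3 19 0 0 0 0.1" --pt "-1.7 -0.3 19.5 0 0 0 0.1" --pt "-1.7 -0.3 19.5 0 0 0 0.1"

```text
time: 24.2
tcp_pos: [0.5423, 0.0102, 0.0764]
ee_rot: [-0.0, 0.999, 0.048, 0.0]
ft_force: [0.4, -0.7, -3.8]
gripper_width: 0.249
```

Run:
```python
from h import *
show();save('scene','scene18.png');save('top','top18.png');show()
im=cv2.imread('pics/scene18.png');a=cv2.resize(im[255:320,280:345],None,fx=8,fy=8,interpolation=cv2.INTER_CUBIC)
im=cv2.imread('pics/top18.png');b=cv2.resize(im[190:230,345:400],None,fx=9,fy=9,interpolation=cv2.INTER_CUBIC)
cv2.imwrite('pics/za2.png',a);cv2.imwrite('pics/zb2.png',b)
```

```text
24.2 [542.3  10.2  76.4] psi 5.55 zax [ 1.e-04  0.e+00 -1.e+00] F [ 0.4 -0.7 -3.8] w 0.249 j [-0.05  0.43  1.67  0.    1.04  1.43]
24.3 [542.4  10.2  76.6] psi 5.55 zax [ 3.e-04  0.e+00 -1.e+00] F [ 0.5 -0.7 -3.7] w 0.258 j [-0.05  0.43  1.67  0.    1.04  1.43]
```

View pics/za2.png

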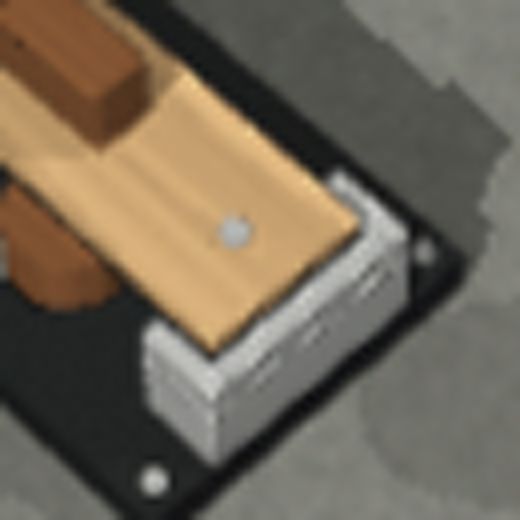

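View pics/zb2.png

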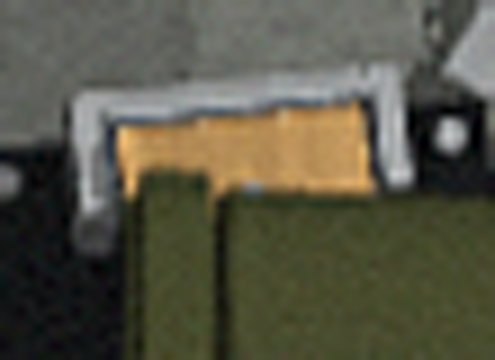

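step_arm --pt "0 0 3 0 0 0 0.1" --pt "0 0 5 0 0 0 0.1" --pt "0 0 6.5 0 0 0 0.1" --pt "0 0 6.5 0 0 0 0.1" --pt "0 0 6.5 0 0 0 0.1"

```text
time: 24.8
tcp_pos: [0.5422, 0.0102, 0.0699]
ee_rot: [0.0, 0.999, 0.048, -0.0]
ft_force: [-0.2, 0.5, -4.5]
gripper_width: 0.254
```

step_arm --pt "0 0 0.5 0 0 0 0.1" --pt "0 0 0.9 0 0 0 0.1" --pt "0 0 0.9 0 0 0 0.1"

```text
time: 25.1
tcp_pos: [0.5422, 0.0102, 0.069]
ee_rot: [0.0, 0.999, 0.048, -0.0]
ft_force: [0.0, 0.1, -3.4]
gripper_width: 0.252
```

step_arm --pt "0 0 0.4 0 0 0 0.1" --pt "0 0 0.7 0 0 0 0.1" --pt "0 0 0.7 0 0 0 0.1"

```text
time: 25.4
tcp_pos: [0.5423, 0.0102, 0.0685]
ee_rot: [0.0, 0.999, 0.048, 0.0]
ft_force: [-2.1, 0.3, 0.7]
gripper_width: 0.253
```

step_arm --pt "0 0 0.3 0 0 0 0.1" --pt "0 0 0.3 0 0 0 0.1" --pt "0 0 0.3 0 0 0 0.28" --pt "0 0 0.3 0 0 0 0.4" --pt "0 0 0.3 0 0 0 0.5" --pt "0 0 0.3 0 0 0 0.5" --pt "0 0 -15 0 0 0 0.5" --pt "0 0 -45 0 0 0 0.5" --pt "0 0 -90 0 0 0 0.5" --pt "0 0 -130 0 0 0 0.5"

```text
time: 26.4
tcp_pos: [0.5421, 0.0102, 0.2001]
ee_rot: [0.0, 0.999, 0.048, 0.0]
ft_force: [0.6, 1.2, -0.1]
gripper_width: 0.499
```

Run:
```python
from h import *
show();print(plan(330,-330,200,5.57))
```

```text
26.4 [542.1  10.2 200.1] psi 5.55 zax [ 1.e-04  0.e+00 -1.e+00] F [ 0.6  1.2 -0.1] w 0.499 j [-0.05  0.29  1.55  0.    1.3   1.43]
(array([-2.440e+02,  3.181e+02,  1.000e-01]), array([ 0.    , -0.0001, -0.0004]))
```

Move aside for an unobstructed check.

step_arm --pt "-30 39 0 0 0 0 0.5" --pt "-60 78 0 0 0 0 0.5" --pt "-90 117 0 0 0 0 0.5" --pt "-120 156 0 0 0 0 0.5" --pt "-150 195 0 0 0 0 0.5" --pt "-180 235 0 0 0 0 0.5" --pt "-210 274 0 0 0 0 0.5" --pt "-230 300 0 0 0 0 0.5" --pt "-240 312 0 0 0 0 0.5" --pt "-244 318 0 0 0 0 0.5"

```text
time: 27.4
tcp_pos: [0.3292, -0.331, 0.1983]
ee_rot: [0.0, 0.999, 0.047, -0.0]
ft_force: [-0.9, 0.7, 0.7]
gripper_width: 0.5
```

Run:
```python
from h import *
save('scene','scene20.png');save('top','top20.png');show()
for cam in('top','scene'):
    d=np.load(f'pics/{cam}20.png.npy')
    for sx in(-1,1):
        m=np.zeros((480,640),np.uint8); cv2.fillPoly(m,[np.int32(proj(cam,box(*tr(sx*90,0),64,64,55,52,5.57)[0]).round())],1)
        uv,P=cloud(cam,d,m.astype(bool)); print(cam,sx,len(P),(np.median(P[:,2])*1000).round(1),P[:,2].mean().round(4))
    m=np.zeros((480,640),np.uint8); cv2.fillPoly(m,[np.int32(proj(cam,box(*tr(0,0),99,99,100,16,5.57)[0]).round())],1)
    uv,P=cloud(cam,d,m.astype(bool)); print('grip',(np.median(P[:,2])*1000).round(1))
im=cv2.imread('pics/scene20.png');a=cv2.resize(im[205:330,225:345],None,fx=4,fy=4,interpolation=cv2.INTER_CUBIC)
im=cv2.imread('pics/top20.png');b=cv2.resize(im[195:335,330:420],None,fx=500/140,fy=500/140,interpolation=cv2.INTER_CUBIC)
h=500;cv2.imwrite('pics/zz.png',np.hstack([a[:h],b[:h]]))
```

```text
27.5 [ 330.  -330.1  198.2] psi 5.49 zax [-0.e+00  1.e-04 -1.e+00] F [ 0.  -0.6 -0.9] w 0.496 j [-0.86  0.12  1.76  0.    1.27  0.61]
top -1 602 63.9 0.0639
top 1 558 64.0 0.0641
grip 98.6
scene -1 325 63.8 0.0669
scene 1 403 63.5 0.0635
grip 98.3
```

View pics/zz.png

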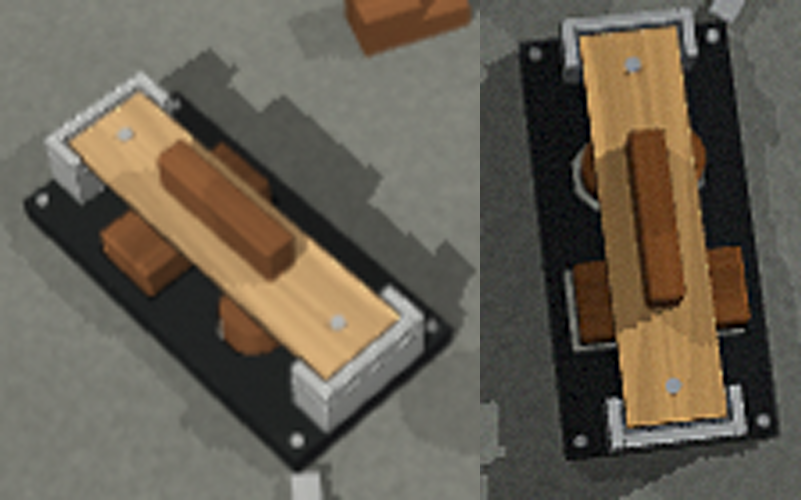

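View pics/top20.png

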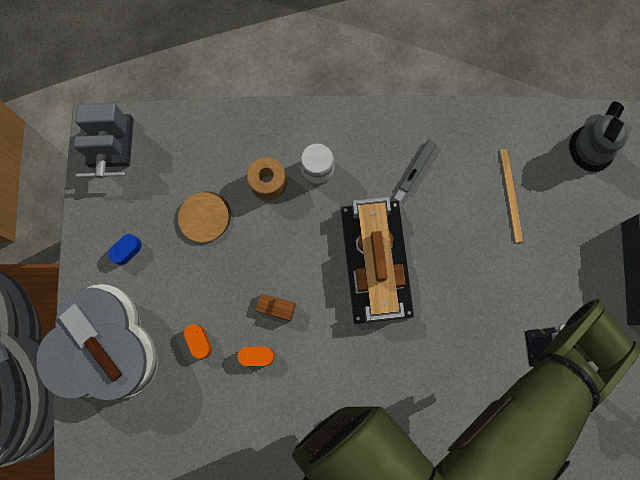

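The zoomed views show the board lying in both cradles with clear gaps at the cheeks and end stops. Both ends measure 64 mm high and the grip top 98.5 mm, and the other things on the bench have not moved.

```bash
python3 -c "
from station import bot
print(bot.hand_in())"
```

```text
the job is handed in; nothing more can be done
None
```

The kit is packed and handed in at about 27.5 s of the 72 s allowed. I put the flat block in its pocket, then the wooden round block in its own, and lowered the long board, handle up, into the cradles. I released each part only once the wrist force showed it resting on its seat.

- **Blocks:** before the board went on, depth put the flat block's top at 45.5 mm (46 expected) and the round block's at 41.4 mm (42 expected). In both pictures they sat level.
- **Board:** both ends measured about 64 mm high, so the board is level at the 52 mm ledge height. The top of the grip measured 98.5 mm (99 expected), and gaps show at the cheeks and end stops.
- **Other things:** none of the other things on the bench appear to have moved in the last top picture, and the gripper was clear of everything.
- **Forces:** the highest wrist force I read was about 9 N.

**Disagreements:** the two cameras differed by about 2 mm on the tray position, and I used the mean. Scene-camera depth fits of the blocks on the bench were also 4–6 mm off the top camera's, which I put down to a bias towards that camera. The mean scene-camera height at the board's -x end read 66.9 mm, but its median there was 63.8 mm, so I took the mean to be stray edge pixels.

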